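# Empty the tumbling barrel in its tipping stand

## Robot

A 6-joint arm with a two-finger parallel gripper is mounted at the origin on the work surface. World frame = base frame: x ahead of the robot, y to its left, z up, the work surface at z = 0. Lengths are in m, angles in rad, forces in N, time in s.
With the tool pointing down it reaches from about 0.3 to 0.775 m from the base axis. Payload 14.6 kg.
Tool frame: the origin (TCP) lies at the very end of the fingers, on their centre line; the grasp point (between the pads) lies 19 mm behind it; y points along the fingers, z is the direction in which the jaws open and shut, and the axes are right-handed (so a half turn about y gives the same grasp; the last joint's range is limited). The gripper opens to 94 mm and grips with 3 to 60 N. Pads are 16 mm wide; open, the fingers measure 119 mm over their backs; the gripper's body (75 mm by 177 mm) begins 78 mm behind the grasp point.
Start: joints at [1.279, 0.3, 1.521, -0, 1.321, -0.067], TCP at [0.123, 0.536, 0.205] pointing down, gripper open.
Joint ranges: [-3.03, 3.03], [-0.79, 2.21], [0.23, 2.52], [-1.04, 4.18], [0, 3.07], [-2.55, 2.55]. Speed limits (rad/s): [2.22, 2.22, 2.57, 3.14, 3.14, 3.14].

## Interface

Orientations are given as [roll, pitch, yaw] about the fixed x, y, z axes, in that order (R = Rz(yaw) Ry(pitch) Rx(roll)).
In Python, from station import get_obs, camera, job gives the robot as it stands.
- The arm moves only by the tool step_arm, never from a script. Its argument "targets" is a list of rows, each a list of 6 numbers: the shift along the tool's x, y, z in mm, then the turn, a rotation vector about the tool's x, y, z in degrees. In form: [[dx, dy, dz, rx, ry, rz], ...]. A call has 1 to 12 rows; each row shifts and turns the commanded pose from where the row before left it, along the tool's axes as they then stand; what a row does not reach is not made up. A row lasts 1/8 s, in which the tool goes at most 62.5 mm and 10.7 degrees, less where a joint would pass 70% of its speed; a pose out of reach is approached as far as the arm can. A call is refused whole if a number of a shift passes 62.5 or a number of a turn 10.7, either way. A call with a gripper value outside its range is refused whole. "gripper" is the opening, from -1 (shut) to 1 (fully open), set as the call begins (left out, the last holds). The fingers move at their own pace and stop on an object; "squeeze" is the grip in N (left out, the last holds). Time passes only in rows, so rows that do not move let the fingers close. It gives the time, the measured TCP pose, the force and the opening at its end, in the units of the state.
- get_obs(): the state, without advancing time (a new reading comes with each control period).
- camera(name): name is "side" or "top" or "wrist"; returns a dict with "pixels" (384x512x3 uint8, red, green, blue), "intrinsics" (3x3 intrinsics, pixels), "k1" (the pictures are not rectified: a ray, as slopes to the right and down, at radius r is drawn at 1 + k1 r^2 times it, then the intrinsics apply), "R" (3x3) and "t" (3): a world point X has camera coordinates R X + t; the wrist camera has in their place "tool_from_camera" (4x4, takes a point from camera to tool coordinates, whose origin is the TCP and whose axes are the tool frame's). Camera axes: x right, y down, z forward; pixel columns grow to the right and rows downward; lengths in m; the calibration is good to about 2 mm. A picture is of the moment at which its call begins: read the wrist's pose just before it. There is no depth.
- job.hand_in(): hands the job in, once; it reports no verdict.
The state is a dict: "time_s": time; "qpos": joint angles; "joint_vel": joint speeds; "tau": joint torques, N m; "ee_pos": TCP position; "eef_rot": TCP orientation; "force": force on the tool from outside, world axes, zero at the start; "moment": the same for the moment, N m; "grip_width": finger opening in m.
Only numpy, scipy, OpenCV 4.12 (cv2) and the standard library are available. Lean on these libraries where they do the work, as an engineer would, in place of code of your own. Each camera call takes 0.05 s, during which the arm holds its last target.

## Task

The small tumbling barrel lies on its motor rollers with its door off, the open port on top and three brass spacers inside. Lift it over with the port kept on top, set it down in the tipping stand with both axle pins in the notches and let go of it; then take it by its cross handle and turn it in the stand, taking the handle again as often as needed, until the port faces straight down and all three spacers have dropped into the tray underneath. Leave the barrel resting in the stand, port down, and leave the other things on the table alone.

Things in the scene. Friction and masses are not known exactly. Their poses are not given: they have to be found in the camera images.
- barrel: tumbling barrel, 0.5 kg. Origin mid-body on its axis; y along the axis to the cross handle, z out of the open port. Grey eight-sided body, 56 mm across flats, y -46 to 46 mm; lift it across the two upright flats facing +x and -x. End discs 74 mm diameter to y = -52 and 52 mm. Axle pins 12 mm diameter on to y = -80 mm and to the handle. Centre of mass at y = 20 mm. Starts with its axis 75 mm above the table.
- port (a point): middle of the port: the eighth flat (+z side), left open, about 22 mm wide and 92 mm long, 28 mm from the barrel's axis; axes as the barrel's. The other seven flats are panels 4 mm thick.
- handle (a point): middle of the cross handle, fixed to the barrel on its axis at y = 104 mm; axes as the barrel's. 4 steel spokes, 9 mm diameter, along +z, +x, -z, -x of the barrel, each with a black ball, 16 mm diameter, centred 50 mm from the axis; hub 26 mm diameter. A ball pinched from above with the fingers along the barrel's axis pivots between them as it is led round. Gap from ball to the stand's upright 28 mm.
- roller_base: grey motor roller base, fixed; origin on the table under the middle of the barrel's starting place, y axis along its two rollers. Rollers 16 mm diameter at x = -26 and 26 mm, tops 46 mm high, not turning, carry the end discs; cheeks 50 mm high at y = -72 and 66 mm; motor housing y = -152 to -90 mm, 76 mm high. Its place and the stand's may be swapped.
- stand: aluminium tipping stand, fixed; origin on the table under its middle, y axis along the line of its two notches. Base 150 x 150 x 8 mm. Uprights 8 mm thick, 78 mm wide, at y = -62 and 62 mm, each with an open-topped notch 14 mm wide, floor 99 mm above the table; flared guides (12 mm thick) from 107 to 127 mm height open to 48 mm wide at the top.
- seat (a point): middle of a seated barrel (the barrel's origin rests here): on the line of the notches, midway between the uprights, 105 mm above the table; axes as the stand's. The pins turn in the notches with some friction, so the barrel stays at the angle where it is left. Play along the axis about 4 mm each way; the handle may be at either end.
- tray_floor (a point): middle of the inner floor of the steel tray, fixed on the stand's base plate between the uprights, 11 mm above the table; axes as the stand's. Inside 130 mm (x) by 98 mm (y), walls 27 mm high above its floor.
- spacer1: brass round spacer, 10 mm diameter, 16 mm long, 11 g. Origin at its centre, y axis along its length. Starts lying loose on the inside bottom of the barrel; sliding and rolling about inside is normal.
- spacer2: brass round spacer, 10 mm diameter, 16 mm long, 11 g. Origin at its centre, y axis along its length. Starts lying loose on the inside bottom of the barrel; sliding and rolling about inside is normal.
- spacer3: brass round spacer, 10 mm diameter, 16 mm long, 11 g. Origin at its centre, y axis along its length. Starts lying loose on the inside bottom of the barrel; sliding and rolling about inside is normal.
- door_panel: bystander: the barrel's grey door panel, 23 x 90 x 4 mm with a black grip bar, lying on the table; origin under its middle. Leave alone.
- solder_reel: bystander: steel-coloured reel of solder wire, 48 mm diameter, 46 mm high, standing; origin under its middle. Leave alone.
- iron_stand: bystander: soldering iron with green handle in a spring holder on a dark base 105 x 70 mm, about 0.24 m high, leaning to its -x; origin under the base. Leave alone.
- bottle: bystander: clear water bottle with red cap, 62 mm diameter, 205 mm high; origin under its middle. Leave alone.
Things that resemble listed ones, but are neither listed nor needed, are in the scene too. What is shaped like the barrel but blue is not meant. What is shaped like the stand but blue is not meant.

How it is judged:
By the outcome, as a careful person would: the job done as asked, in the order asked, and still so for the second after the job is handed in, with the robot touching nothing.
It also fails if it takes over 72 s, if anything falls off the work surface, if the arm or the gripper's body presses on something with over 40 N, if the wrist force passes 120 N, or if a joint passes its speed limit or range.

## Working session

There is one attempt and no reset: what is moved stays moved. The work goes in short steps, Python scripts to look and compute and a tool call to move; the robot and the scene stay as the last step left them, time stands still between calls to the robot, and variables do not carry over. Pictures are saved under pics/ and viewed, and the job is handed in when it is done.

Besides the shell and the picture viewer there is one more tool, called as name(argument=value, ...), one argument or row to a line, values as JSON. step_arm: Moves the arm, as the interface text tells. Its arguments: {"type":"object","properties":{"targets":{"type":"array","items":{"type":"array","items":{"type":"number"}}},"gripper":{"type":"number"},"squeeze":{"type":"number"}},"required":["targets"]}

```bash
ls; mkdir -p pics; cat > h.py <<'E'
import numpy as np, cv2
from station import get_obs, camera, job
def snap(name,fn):
    o=get_obs(); c=camera(name); cv2.imwrite('pics/'+fn,c['pixels'][:,:,::-1]); return o,c
E
python3 - <<'E'
from h import *
import pickle
o,_=snap('wrist','w0.png')
d={}
for n in('side','top','wrist'):
    o,c=snap(n,n+'0.png'); d[n]=(o,c)
    print(n,{k:np.round(v,4).tolist() for k,v in c.items() if k!='pixels'})
pickle.dump(d,open('d0.pkl','wb'))
print(o)
E
```

```text
pics
side {'intrinsics': [[473.0384, 0.0, 256.2414], [0.0, 473.0384, 192.6569], [0.0, 0.0, 1.0]], 'k1': -0.1909, 'R': [[-0.9307, -0.3652, -0.0208], [-0.2332, 0.6362, -0.7354], [0.2818, -0.6796, -0.6773]], 't': [0.4416, 0.2194, 1.6549]}
top {'intrinsics': [[416.0886, 0.0, 253.5872], [0.0, 416.0886, 185.1205], [0.0, 0.0, 1.0]], 'k1': -0.0881, 'R': [[0.0125, -0.9999, -0.0066], [-0.9874, -0.0113, -0.1577], [0.1577, 0.0084, -0.9875]], 't': [-0.0438, 0.4998, 1.2979]}
wrist {'intrinsics': [[304.7195, 0.0, 253.0907], [0.0, 304.7195, 192.0809], [0.0, 0.0, 1.0]], 'k1': 0.0153, 'tool_from_camera': [[-0.0008, 0.9578, 0.2874, -0.0845], [-0.0017, -0.2874, 0.9578, -0.1792], [1.0, 0.0003, 0.0018, -0.0019], [0.0, 0.0, 0.0, 1.0]]}
{'time_s': 0.15, 'qpos': array([ 1.27939560e+00,  3.00316934e-01,  1.52139129e+00,  1.04071080e-05,
        1.32069697e+00, -6.66359412e-02]), 'joint_vel': array([-6.07460827e-06, -2.62437458e-03, -4.50237044e-04,  4.96408316e-04,
       -5.15671123e-04,  1.95097011e-03]), 'tau': array([ 1.82556187e-04, -5.31960297e+01, -3.52818561e+01,  7.08001759e-02,
        2.36490683e-02, -4.70081761e-05]), 'ee_pos': array([0.12255006, 0.53598849, 0.20505119]), 'eef_rot': array([-1.57160640e+00,  6.41633955e-05, -2.24767394e-01]), 'force': array([ 0.0099484 , -0.27339229, -0.33215884]), 'moment': array([-0.00925459,  0.04094973,  0.00203528]), 'grip_width': 0.0939291842328329}
```

View pics/side0.png

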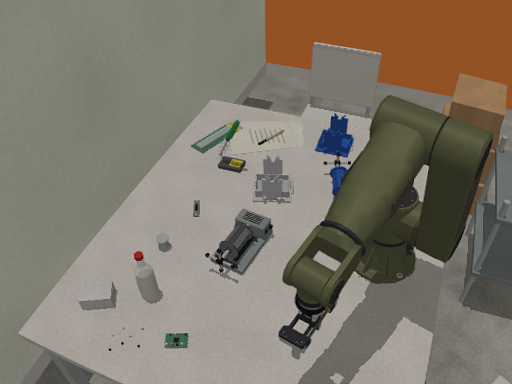

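View pics/top0.png

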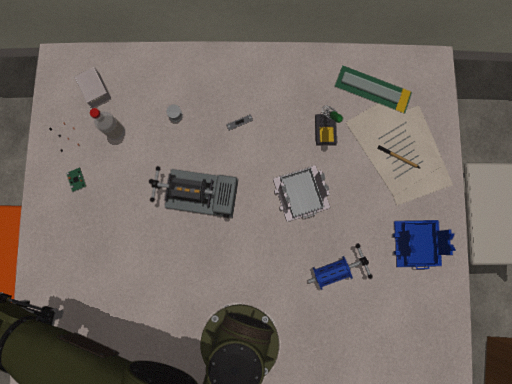

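View pics/wrist0.png

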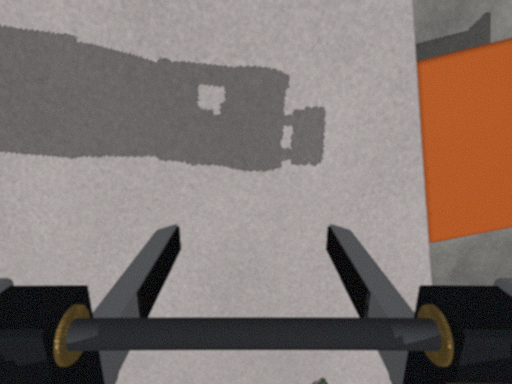

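The side and top views show the barrel on its rollers at top pixel (188,188), with the handle to the left (+y). The grey stand is at (302,193), and the blue copies are at lower right. Enlarging next.

```bash
python3 - <<'E'
import cv2
t=cv2.imread('pics/top0.png'); s=cv2.imread('pics/side0.png')
def crop(i,x,y,w,h,f,fn): cv2.imwrite('pics/'+fn,cv2.resize(i[y:y+h,x:x+w],None,fx=f,fy=f,interpolation=cv2.INTER_CUBIC))
crop(t,140,155,105,70,7,'tb.png')
crop(t,262,155,80,75,8,'ts.png')
crop(s,200,205,80,70,8,'sb.png')
crop(s,240,150,62,60,9,'ss.png')
E
```

```text
(no output)
```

View pics/tb.png

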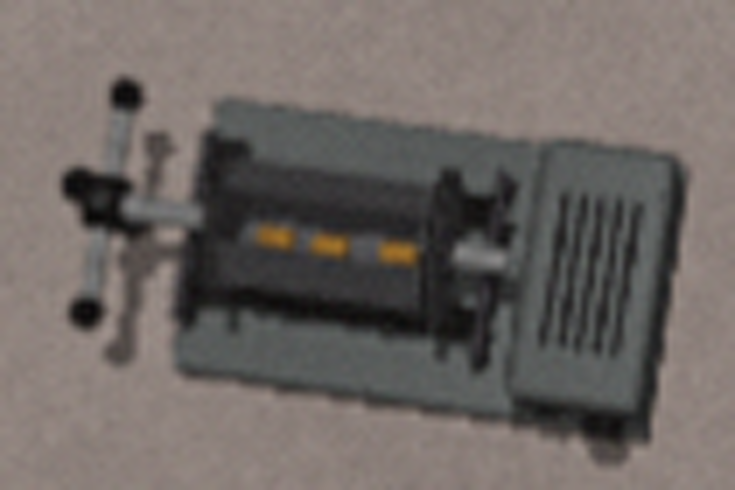

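View pics/ts.png

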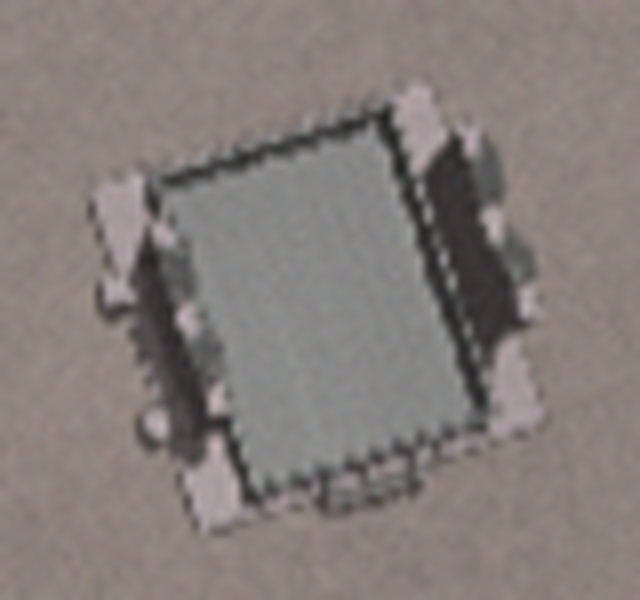

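View pics/sb.png

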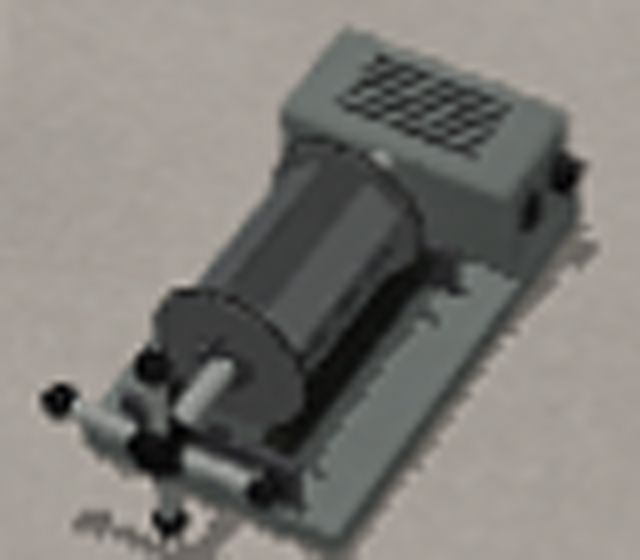

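View pics/ss.png

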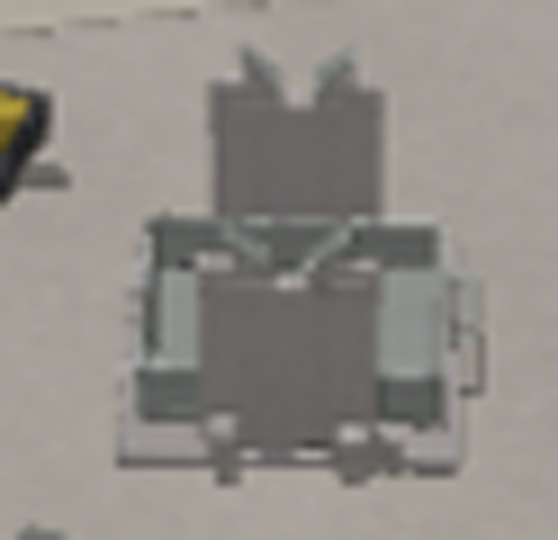

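```bash
cat >> h.py <<'E'
from scipy.spatial.transform import Rotation as Rot
from scipy.optimize import least_squares
def extr(o,c):
    """world->camera R,t"""
    if 'R' in c: return np.array(c['R']),np.array(c['t'])
    W=np.eye(4); W[:3,:3]=Rot.from_euler('xyz',o['eef_rot']).as_matrix(); W[:3,3]=o['ee_pos']
    M=np.linalg.inv(W@np.array(c['tool_from_camera'])); return M[:3,:3],M[:3,3]
def proj(o,c,X):
    R,t=extr(o,c); P=np.atleast_2d(X)@R.T+t; s=P[:,:2]/P[:,2:]
    s=s*(1+c['k1']*(s**2).sum(1,keepdims=True)); K=np.array(c['intrinsics'])
    return s@K[:2,:2].T+K[:2,2]
def uncrop(p,x0,y0,f): return [(p[0]+.5)/f-.5+x0,(p[1]+.5)/f-.5+y0]
def pose(p): # x y z yaw roll(about own y)
    return Rot.from_euler('z',p[3])*Rot.from_euler('y',p[4]),np.array(p[:3])
def fit(obsl,p0,free,roll=True):
    """obsl: list of (o,c,pts model m,pix)"""
    p0=np.array(p0,float)
    def res(v):
        p=p0.copy();p[free]=v; R,t=pose(p)
        return np.concatenate([(proj(o,c,R.apply(M)+t)-U).ravel() for o,c,M,U in obsl])
    r=least_squares(res,p0[free],x_scale=0.01); p=p0.copy();p[free]=r.x
    return p,res(r.x).reshape(-1,2)
E
python3 - <<'E'
from h import *
import pickle
d=pickle.load(open('d0.pkl','rb'))
mm=1e-3
B={'+x':[50,104,0],'-x':[-50,104,0],'+z':[0,104,50],'-z':[0,104,-50]}
tm=[B['+x'],B['-x'],B['+z']]; tp=[uncrop(p,140,155,7) for p in[(126,95),(86,312),(78,184)]]
sm=[B['+x'],B['-x'],B['+z'],B['-z']]; sp=[uncrop(p,200,205,8) for p in[(60,400),(262,490),(153,367),(170,522)]]
ob=[(*d['top'],np.array(tm)*mm,np.array(tp)),(*d['side'],np.array(sm)*mm,np.array(sp))]
p,r=fit(ob,[.4,.15,.075,-.1,0],[0,1,2,3,4]); print(p,np.degrees(p[3:]),r.round(1).tolist())
C=np.array([[75,75,8],[75,-75,8],[-75,-75,8],[-75,75,8]])*mm
tp=[uncrop(q,262,155,8) for q in[(90,195),(425,85),(548,420),(205,530)]]
ob=[(*d['top'],C,np.array(tp))]
p,r=fit(ob,[.4,-.15,0,.1,0],[0,1,3]); print(p,np.degrees(p[3:]),r.round(1).tolist())
# try labelled mapping
print(proj(*d['side'],pose(p)[0].apply(C)+p[:3]))
E
```

```text
[ 4.81820775e-01  1.70675473e-01  7.36373766e-02 -1.36638665e-01
  4.50925107e-04] [-7.82881885  0.02583611] [[0.1, 0.1], [-0.1, 0.1], [0.1, 0.1], [-0.1, 0.1], [0.1, 0.1], [-0.3, -0.0], [-0.1, -0.2]]
[ 0.48163009 -0.19427955  0.          0.33040079  0.        ] [18.93057087  0.        ] [[-0.5, -0.5], [0.4, -0.6], [0.3, 0.2], [-0.2, 0.9]]
[[252.67831793 199.59954443]
 [254.43802764 174.88747851]
 [290.38587359 175.35159662]
 [290.75862132 200.15753803]]
```

```bash
cat >> h.py <<'E'
def Tof(o):
    T=np.eye(4);T[:3,:3]=Rot.from_euler('xyz',o['eef_rot']).as_matrix();T[:3,3]=o['ee_pos'];return T
def down(x,y,z,zang):
    """tool pointing down, jaw axis (tool z) at world angle zang deg"""
    T=np.eye(4);T[:3,:3]=Rot.from_euler('xyz',[-np.pi/2,0,np.radians(zang-90)]).as_matrix();T[:3,3]=[x,y,z];return T
def row(T0,T1,n):
    M=np.linalg.inv(T0)@T1; r=Rot.from_matrix(M[:3,:3]).as_rotvec()/n
    S=sum(Rot.from_rotvec(r*k).as_matrix() for k in range(n)); d=np.linalg.solve(S,M[:3,3])
    v=np.r_[d*1e3,np.degrees(r)]; v=np.round(v,2)
    T=T0.copy(); path=[]
    for k in range(n):
        A=np.eye(4);A[:3,:3]=Rot.from_rotvec(np.radians(v[3:])).as_matrix();A[:3,3]=v[:3]/1e3;T=T@A;path.append(T[:3,3].round(3).tolist())
    print(n,'x',v.tolist(),'end',path[-1],'mid',path[n//2]); return T
E
python3 - <<'E'
from h import *
T=Tof(get_obs())
T=row(T,down(.48,.20,.29,-7.8),12)
E
```

```text
12 x [44.35, -7.07, 6.68, 0.0, 7.08, 0.0] end [0.48, 0.2, 0.29] mid [0.397, 0.405, 0.255]
```

step_arm(
  targets=[
    [44.35,-7.1,6.7,0,7.08,0],
    [44.35,-7.1,6.7,0,7.08,0],
    [44.35,-7.1,6.7,0,7.08,0],
    [44.35,-7.1,6.7,0,7.08,0],
    [44.35,-7.1,6.7,0,7.08,0],
    [44.35,-7.1,6.7,0,7.08,0],
    [44.35,-7.1,6.7,0,7.08,0],
    [44.35,-7.1,6.7,0,7.08,0],
    [44.35,-7.1,6.7,0,7.08,0],
    [44.35,-7.1,6.7,0,7.08,0],
    [44.35,-7.1,6.7,0,7.08,0],
    [44.35,-7.1,6.7,0,7.08,0],
  ],
)

```text
time_s: 1.7
ee_pos: [0.4803, 0.1987, 0.2906]
eef_rot: [-1.571, -0.0, -1.712]
force: [0.5, 0.2, -0.9]
grip_width: 0.0941
```

step_arm(
  targets=[
    [0,0,0,0,0,0],
    [0,0,0,0,0,0],
  ],
)

```text
time_s: 1.95
ee_pos: [0.4799, 0.2005, 0.2905]
eef_rot: [-1.571, 0.0, -1.707]
force: [0.7, 0.1, 0.1]
grip_width: 0.094
```

```bash
python3 - <<'E'
from h import *
import pickle
o,c=snap('wrist','w1.png'); pickle.dump((o,c),open('w1.pkl','wb')); print(o['time_s'],o['ee_pos'],o['eef_rot'],o['qpos'])
T=row(Tof(o),down(.48,-.10,.33,18.9),10)
E
```

```text
1.95 [0.47993094 0.20045497 0.29048517] [-1.57113481e+00  4.79701263e-05 -1.70674915e+00] [3.25120955e-01 1.80709925e-01 1.47198667e+00 1.94199725e-04
 1.48917785e+00 4.61057913e-01]
10 x [30.23, -3.95, -2.23, 0.0, -2.67, -0.0] end [0.48, -0.1, 0.33] mid [0.463, 0.02, 0.314]
```

View pics/w1.png

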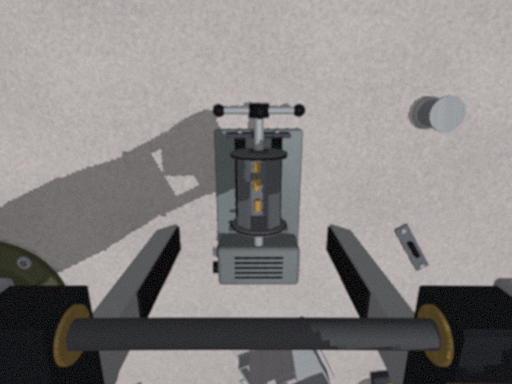

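The barrel is centred between the fingers, with its balls at (219,110) and (300,110). Next, the stand view.

step_arm(
  targets=[
    [30.25,-4,-2.25,0,-2.67,0],
    [30.25,-4,-2.25,0,-2.67,0],
    [30.25,-4,-2.25,0,-2.67,0],
    [30.25,-4,-2.25,0,-2.67,0],
    [30.25,-4,-2.25,0,-2.67,0],
    [30.25,-4,-2.25,0,-2.67,0],
    [30.25,-4,-2.25,0,-2.67,0],
    [30.25,-4,-2.25,0,-2.67,0],
    [30.25,-4,-2.25,0,-2.67,0],
    [30.25,-4,-2.25,0,-2.67,0],
    [0,0,0,0,0,0],
    [0,0,0,0,0,0],
  ],
)

```text
time_s: 3.5
ee_pos: [0.4797, -0.0994, 0.3303]
eef_rot: [-1.571, 0.001, -1.241]
force: [-0.7, 0.1, -0.4]
grip_width: 0.0937
```

```bash
python3 - <<'E'
from h import *
import pickle
o,c=snap('wrist','w2.png'); pickle.dump((o,c),open('w2.pkl','wb')); print(o['time_s'],o['ee_pos'],o['eef_rot'],o['qpos'])
i=cv2.imread('pics/w2.png')
x0,y0,w,h,f=170,90,190,190,4
E
```

```text
3.5 [ 0.47971564 -0.09943573  0.33031294] [-1.57120971e+00  5.31318077e-04 -1.24098517e+00] [-2.79273439e-01  9.76476482e-02  1.47657120e+00  1.99269817e-04
  1.56801683e+00 -6.09085321e-01]
```

View pics/w2.png

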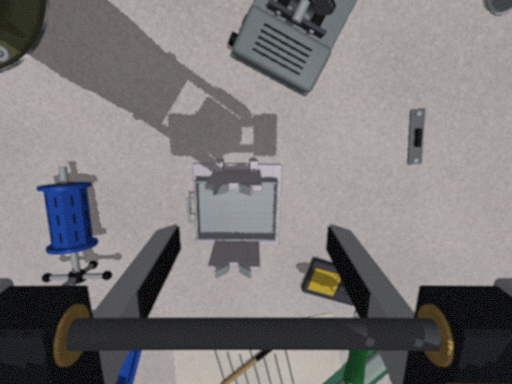

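The stand is centred at about (236,200), its edges aligned with the tool. I'll enlarge both wrist views.

```bash
python3 - <<'E'
import cv2
def crop(fn,x,y,w,h,f,out):
    i=cv2.imread('pics/'+fn); cv2.imwrite('pics/'+out,cv2.resize(i[y:y+h,x:x+w],None,fx=f,fy=f,interpolation=cv2.INTER_CUBIC))
crop('w2.png',180,150,115,130,4.5 and 5,'w2c.png'.replace('c','s'))
crop('w1.png',205,95,110,100,6,'w1c.png')
E
```

```text
(no output)
```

View pics/w2s.png

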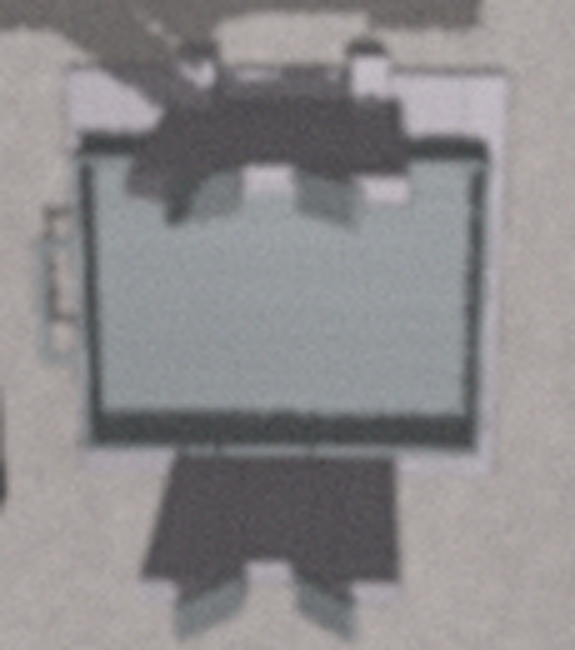

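View pics/w1c.png

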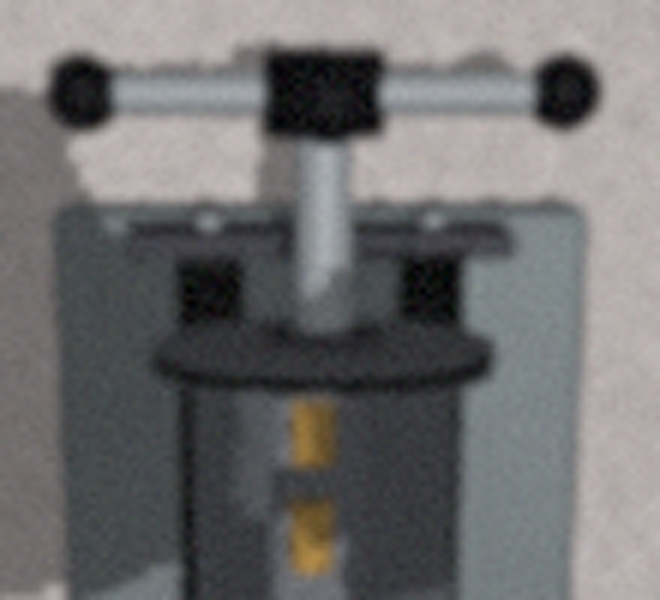

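```bash
python3 - <<'E'
from h import *
import pickle
d=pickle.load(open('d0.pkl','rb')); w1=pickle.load(open('w1.pkl','rb')); w2=pickle.load(open('w2.pkl','rb'))
mm=1e-3
B={'+x':[50,104,0],'-x':[-50,104,0],'+z':[0,104,50],'-z':[0,104,-50]}
A=np.array
ob=[(*d['top'],A([B['+x'],B['-x'],B['+z']])*mm,A([uncrop(p,140,155,7) for p in[(126,95),(86,312),(78,184)]])),
(*d['side'],A([B[k] for k in('+x','-x','+z','-z')])*mm,A([uncrop(p,200,205,8) for p in[(60,400),(262,490),(153,367),(170,522)]])),
(*w1,A([B['+x'],B['-x']])*mm,A([uncrop(p,205,95,6) for p in[(566,92),(82,92)]]))]
for s in([0,1,2],[0,1],[0,2],[2]):
    p,r=fit([ob[k] for k in s],[.4818,.17,.0736,-.1366,0],[0,1,2,3,4] if s!=[2] else [0,1,3]); print(s,p.round(4),np.degrees(p[3:]).round(2),r.round(1).tolist())
N=A([[0,62,99],[0,-62,99]])*mm; C=A([[75,75,8],[75,-75,8],[-75,-75,8],[-75,75,8]])*mm
ob=[(*d['top'],N,A([uncrop(p,262,155,8) for p in[(190,320),(492,222)]])),
(*d['side'],N,A([uncrop(p,240,150,9) for p in[(290,283),(297,103)]])),
(*w2,N,A([uncrop(p,180,150,5) for p in[(270,179),(270,570)]])),
(*w2,C,A([uncrop(p,180,150,5) for p in[(505,68),(488,470),(90,465),(68,70)]])),
(*d['top'],C,A([uncrop(q,262,155,8) for q in[(90,195),(425,85),(548,420),(205,530)]]))]
for s in([0,1,2],[0,2],[1,2],[3],[3,4],[0,1,2,3,4]):
    p,r=fit([ob[k] for k in s],[.48,-.19,0,.33,0],[0,1,2,3]); print(s,p.round(4),np.degrees(p[3:]).round(2),r.round(1).tolist())
E
```

```text
[0, 1, 2] [ 0.4819  0.1684  0.0733 -0.1355 -0.002 ] [-7.77 -0.11] [[0.8, 0.1], [0.7, 0.1], [0.8, 0.2], [0.2, -0.3], [0.4, -0.4], [0.0, -0.4], [0.1, -0.7], [-0.4, -0.7], [0.5, -0.8]]
[0, 1] [ 0.4818  0.1707  0.0736 -0.1366  0.0005] [-7.83  0.03] [[0.1, 0.1], [-0.1, 0.1], [0.1, 0.1], [-0.1, 0.1], [0.1, 0.1], [-0.3, -0.0], [-0.1, -0.2]]
[0, 2] [ 0.4816  0.1679  0.081  -0.135  -0.0117] [-7.74 -0.67] [[0.3, -0.2], [0.3, -0.1], [0.3, 0.1], [0.2, -0.1], [-0.4, -0.2]]
[2] [ 0.4818  0.1675  0.0736 -0.1352  0.    ] [-7.75  0.  ] [[-0.5, -0.0], [0.5, -0.0]]
[0, 1, 2] [ 0.482  -0.1962 -0.0039  0.3162  0.    ] [18.12  0.  ] [[0.4, 0.2], [0.8, 0.5], [-0.1, -0.3], [0.1, -0.5], [0.1, -0.5], [0.4, -0.2]]
[0, 2] [ 0.4818 -0.1952 -0.0005  0.3152  0.    ] [18.06  0.  ] [[0.2, 0.1], [0.7, 0.4], [0.1, -0.6], [0.3, 0.3]]
[1, 2] [ 0.4821 -0.198  -0.0067  0.314   0.    ] [17.99  0.  ] [[-0.0, -0.0], [0.3, -0.2], [-0.0, 0.1], [0.1, -0.2]]
[3] [ 0.4827 -0.1991 -0.0154  0.3245  0.    ] [18.59  0.  ] [[-0.2, 0.6], [0.6, -0.5], [-0.4, 0.1], [0.0, -0.3]]
[3, 4] [ 0.4827 -0.1976 -0.0127  0.3259  0.    ] [18.67  0.  ] [[0.2, 0.1], [1.1, -0.5], [-0.3, 0.1], [-0.1, -0.7], [0.4, -0.2], [1.0, -0.1], [0.6, 0.4], [0.4, 0.8]]
[0, 1, 2, 3, 4] [ 0.4824 -0.1968 -0.0076  0.3239  0.    ] [18.56  0.  ] [[0.6, 0.4], [0.8, 0.4], [-0.0, 0.3], [-0.0, 0.1], [0.0, -0.7], [1.0, -1.0], [0.5, 0.3], [1.2, 0.4], [-1.0, 0.9], [-0.6, -0.7], [0.3, -0.5], [1.0, -0.3], [0.6, 0.4], [0.3, 0.7]]
```

```bash
python3 - <<'E'
from h import *
import pickle
w2=pickle.load(open('w2.pkl','rb')); mm=1e-3;A=np.array
N=A([[0,62,99],[0,-62,99]])*mm; C=A([[75,75,8],[75,-75,8],[-75,-75,8],[-75,75,8]])*mm
ob=[(*w2,N,A([uncrop(p,180,150,5) for p in[(270,179),(270,570)]])),
(*w2,C,A([uncrop(p,180,150,5) for p in[(505,68),(488,470),(90,465),(68,70)]]))]
for s in([0],[1],[0,1]):
    p,r=fit([ob[k] for k in s],[.48,-.19,0,.33,0],[0,1,3]); print(s,p.round(4),np.degrees(p[3:]).round(2),r.round(1).tolist())
th=-.1358; u=A([-np.sin(th),np.cos(th)]); g=A([.4818,.169])+.020*u; print(g)
T=row(Tof(w2[0]),down(*g,.14,-7.78),12)
row(T,down(*g,.056,-7.78),4)
E
```

```text
[0] [ 0.4816 -0.1953  0.      0.3123  0.    ] [17.9  0. ] [[0.0, -0.4], [-0.0, 0.5]]
[1] [ 0.4819 -0.1942  0.      0.3245  0.    ] [18.59  0.  ] [[1.1, -0.4], [1.8, 0.9], [-1.5, 1.5], [-1.4, -1.4]]
[0, 1] [ 0.4818 -0.1947  0.      0.322   0.    ] [18.45  0.  ] [[-0.1, -0.8], [0.7, 0.2], [1.1, -0.1], [1.6, 1.2], [-1.8, 1.6], [-1.4, -1.3]]
[0.48450766 0.18881587]
12 x [-24.02, 15.87, 3.22, 0.0, 2.22, -0.0] end [0.484, 0.189, 0.14] mid [0.466, 0.069, 0.219]
4 x [0.0, 20.99, 0.04, 0.01, 0.01, -0.0] end [0.485, 0.189, 0.056] mid [0.484, 0.189, 0.077]
```

step_arm(
  targets=[
    [-24,15.9,3.2,0,2.22,0],
    [-24,15.9,3.2,0,2.22,0],
    [-24,15.9,3.2,0,2.22,0],
    [-24,15.9,3.2,0,2.22,0],
    [-24,15.9,3.2,0,2.22,0],
    [-24,15.9,3.2,0,2.22,0],
    [-24,15.9,3.2,0,2.22,0],
    [-24,15.9,3.2,0,2.22,0],
    [-24,15.9,3.2,0,2.22,0],
    [-24,15.9,3.2,0,2.22,0],
    [-24,15.9,3.2,0,2.22,0],
    [-24,15.9,3.2,0,2.22,0],
  ],
)

```text
time_s: 5.05
ee_pos: [0.4839, 0.1892, 0.1394]
eef_rot: [-1.571, 0.0, -1.707]
force: [0.1, -0.1, 0.2]
grip_width: 0.0939
```

step_arm(
  targets=[
    [0,0,0,0,0,0],
    [0,0,0,0,0,0],
  ],
)

```text
time_s: 5.3
ee_pos: [0.4841, 0.1875, 0.1403]
eef_rot: [-1.57, 0.0, -1.705]
force: [-0.1, -0.3, -0.4]
grip_width: 0.0941
```

```bash
python3 - <<'E'
from h import *
import pickle
o,c=snap('wrist','w3.png'); pickle.dump((o,c),open('w3.pkl','wb')); print(o['time_s'],o['ee_pos'],o['eef_rot'])
p,_=pose([.4818,.169,.075,-.1358,0]); t=np.array([.4818,.169,.075])
print(proj(o,c,p.apply(np.array([[50,104,0],[-50,104,0],[0,104,50],[0,104,-50],[0,0,28]])*1e-3)+t))
E
```

```text
5.3 [0.48414409 0.18749824 0.14034477] [-1.57043486e+00  6.71372982e-05 -1.70514892e+00]
[[319.45410956  97.03818362]
 [188.63730285  96.73503582]
 [254.28265462  95.93567698]
 [253.89729497  97.62437203]
 [253.73057432 237.07471154]]
```

View pics/w3.png

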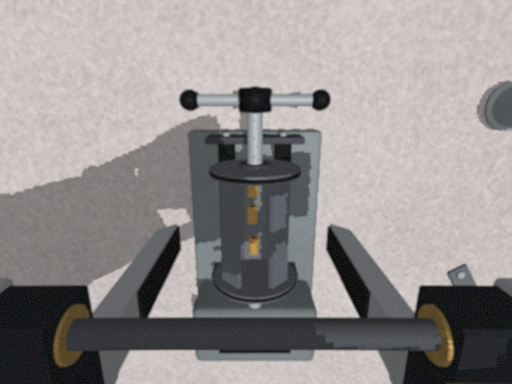

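Balls show at (189,99.5) and (321,99.5), about 2 mm towards -y of the prediction. The TCP is therefore about 20 mm along the barrel from its origin, right over the centre of mass. Descending and gripping.

step_arm(
  targets=[
    [0,21,0.5,0,0,0],
    [0,21,0,0,0,0],
    [0,21,0,0,0,0],
    [0,15,0,0,0,0],
    [0,6,0,0,0,0],
    [0,0,0,0,0,0],
  ],
)

```text
time_s: 6.1
ee_pos: [0.485, 0.1873, 0.0561]
eef_rot: [-1.571, 0.0, -1.707]
force: [0.2, -0.1, 0.0]
grip_width: 0.0939
```

step_arm(
  targets=[
    [0,0,0,0,0,0],
    [0,0,0,0,0,0],
    [0,0,0,0,0,0],
    [0,0,0,0,0,0],
    [0,0,0,0,0,0],
    [0,0,0,0,0,0],
  ],
  gripper=-1,
  squeeze=30,
)

```text
time_s: 6.85
ee_pos: [0.4852, 0.1874, 0.056]
eef_rot: [-1.57, 0.0, -1.707]
force: [2.8, -0.2, 0.8]
grip_width: 0.0557
```

step_arm(
  targets=[
    [0,-6,0,0,0,0],
    [0,-12,0,0,0,0],
    [0,-16,0,0,0,0],
    [0,-20,0,0,0,0],
    [0,-20,0,0,0,0],
    [0,-20,0,0,0,0],
    [0,-20,0,0,0,0],
    [0,-12,0,0,0,0],
    [0,-6,0,0,0,0],
    [0,0,0,0,0,0],
  ],
)

```text
time_s: 8.1
ee_pos: [0.4848, 0.1874, 0.1879]
eef_rot: [-1.571, -0.0, -1.707]
force: [0.6, -0.1, -5.9]
grip_width: 0.0558
```

```bash
python3 - <<'E'
from h import *
import pickle
o,c=snap('wrist','w4.png'); pickle.dump((o,c),open('w4.pkl','wb')); print(o['time_s'],o['ee_pos'],o['eef_rot'],o['force'],o['moment'],o['grip_width'])
s=snap('side','s4.png')
E
```

```text
8.1 [0.48481634 0.18737575 0.18788275] [-1.57075070e+00 -3.64367426e-06 -1.70653911e+00] [ 0.55907329 -0.14558657 -5.86502157] [-0.09549162  0.08944142 -0.02128076] 0.05575850945893211
```

View pics/w4.png

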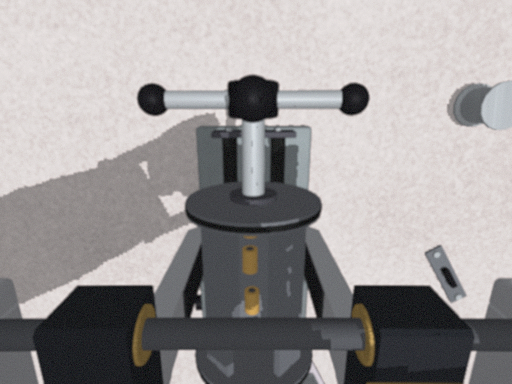

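View pics/s4.png

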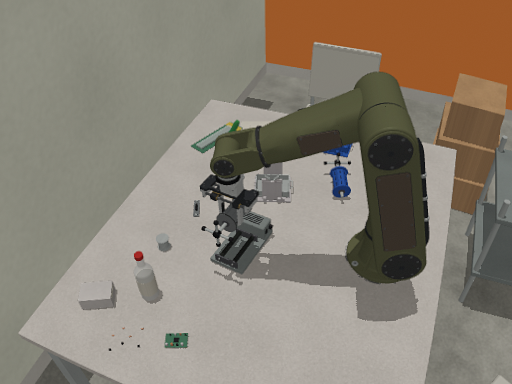

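```bash
python3 - <<'E'
import cv2
i=cv2.imread('pics/w4.png'); cv2.imwrite('pics/w4c.png',cv2.resize(i[60:240,120:390],None,fx=2.9,fy=2.9,interpolation=cv2.INTER_CUBIC))
from h import *
import pickle
o,c=pickle.load(open('w4.pkl','rb')); M=np.linalg.inv(np.array(c['tool_from_camera']))
K=np.array(c['intrinsics'])
def pt(x):# tool coords mm: model barrel y -> tool -x ; barrel x -> tool z ; barrel z -> -tool y
    P=(M[:3,:3]@(np.array(x)*1e-3)+M[:3,3]); s=P[:2]/P[2]; s=s*(1+c['k1']*(s@s)); return (K[:2,:2]@s+K[:2,2]).round(1),P[2].round(4)
for tilt in(-3,0,3):
  for g in(20,):
    a=np.radians(tilt)
    def m(x,y,z): y=y-g; return [-(y*np.cos(a)-z*np.sin(a)), -19-(z*np.cos(a)+y*np.sin(a)), x]
    print(tilt,[pt(m(*q)) for q in([50,104,0],[-50,104,0],[0,104,50],[37,52,0],[-37,52,0])])
E
```

```text
-3 [(array([351.1,  98. ]), np.float64(0.1572)), (array([156.7,  97.8]), np.float64(0.1573)), (array([254.2,  89.1]), np.float64(0.1087)), (array([320.3, 195.9]), np.float64(0.1695)), (array([187.2, 195.7]), np.float64(0.1695))]
0 [(array([353.8,  97.6]), np.float64(0.153)), (array([154. ,  97.5]), np.float64(0.153)), (array([254.2,  96.3]), np.float64(0.1051)), (array([321. , 196.7]), np.float64(0.1679)), (array([186.6, 196.6]), np.float64(0.1679))]
3 [(array([356.6,  97.8]), np.float64(0.1488)), (array([151.2,  97.6]), np.float64(0.1489)), (array([254.2, 104.7]), np.float64(0.1017)), (array([321.6, 197.7]), np.float64(0.1663)), (array([185.9, 197.6]), np.float64(0.1663))]
```

View pics/w4c.png

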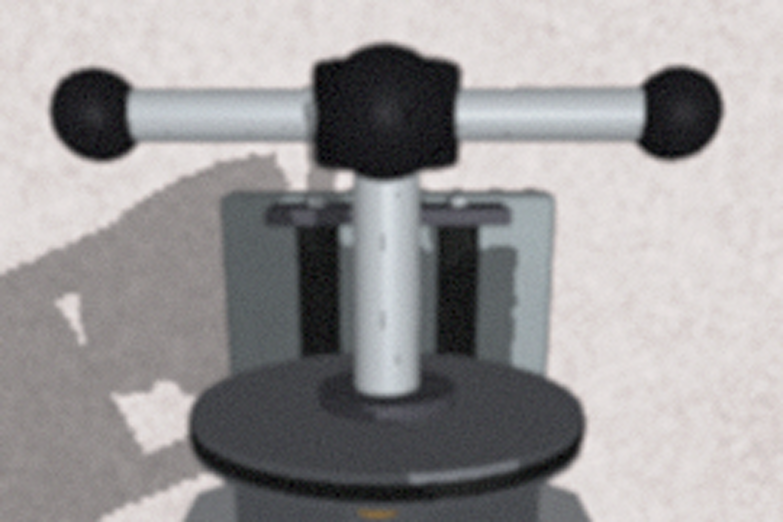

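```bash
python3 - <<'E'
from h import *
o=get_obs(); th=np.radians(18.2); u=np.array([-np.sin(th),np.cos(th)]); g=np.array([.4817,-.1949])+.0206*u; print(g)
T=row(Tof(o),down(*g,.20,18.2),22)
E
```

```text
[ 0.4752659  -0.17533058]
22 x [16.54, -0.58, -1.77, 0.0, -1.18, 0.0] end [0.475, -0.175, 0.2] mid [0.459, -0.01, 0.194]
```

step_arm(
  targets=[
    [8.25,-0.6,-0.9,0,-0.59,0],
    [8.25,-0.6,-0.9,0,-0.59,0],
    [16.5,-0.6,-1.8,0,-1.18,0],
    [16.5,-0.6,-1.8,0,-1.18,0],
    [16.5,-0.6,-1.8,0,-1.18,0],
    [16.5,-0.6,-1.8,0,-1.18,0],
    [16.5,-0.6,-1.8,0,-1.18,0],
    [16.5,-0.6,-1.8,0,-1.18,0],
    [16.5,-0.6,-1.8,0,-1.18,0],
    [16.5,-0.6,-1.8,0,-1.18,0],
    [16.5,-0.6,-1.8,0,-1.18,0],
    [16.5,-0.6,-1.8,0,-1.18,0],
  ],
)

```text
time_s: 9.7
ee_pos: [0.4589, 0.006, 0.1951]
eef_rot: [-1.571, -0.0, -1.479]
force: [0.5, 0.5, -6.7]
grip_width: 0.0555
```

step_arm(
  targets=[
    [16.5,-0.6,-1.8,0,-1.18,0],
    [16.5,-0.6,-1.8,0,-1.18,0],
    [16.5,-0.6,-1.8,0,-1.18,0],
    [16.5,-0.6,-1.8,0,-1.18,0],
    [16.5,-0.6,-1.8,0,-1.18,0],
    [16.5,-0.6,-1.8,0,-1.18,0],
    [16.5,-0.6,-1.8,0,-1.18,0],
    [16.5,-0.6,-1.8,0,-1.18,0],
    [16.5,-0.6,-1.8,0,-1.18,0],
    [8.25,-0.3,-0.9,0,-0.59,0],
    [8.25,-0.3,-0.9,0,-0.59,0],
    [0,0,0,0,0,0],
  ],
)

```text
time_s: 11.2
ee_pos: [0.4717, -0.1585, 0.201]
eef_rot: [-1.571, 0.0, -1.274]
force: [-0.1, 0.4, -6.3]
grip_width: 0.0558
```

```bash
python3 - <<'E'
from h import *
import pickle
o,c=snap('wrist','w5.png'); pickle.dump((o,c),open('w5.pkl','wb')); print(o['time_s'],o['ee_pos'],o['eef_rot'],o['force'],o['grip_width'])
o,c=snap('side','s5.png');pickle.dump((o,c),open('s5.pkl','wb'))
o,c=snap('top','t5.png');pickle.dump((o,c),open('t5.pkl','wb'))
i=cv2.imread('pics/s5.png'); cv2.imwrite('pics/s5c.png',cv2.resize(i[110:240,200:340],None,fx=4.5,fy=4.5,interpolation=cv2.INTER_CUBIC))
E
```

```text
11.2 [ 0.47168317 -0.15845434  0.20099415] [-1.57084693e+00  9.17350966e-05 -1.27440502e+00] [-0.09082122  0.42088776 -6.34604164] 0.05578326065083133
```

View pics/w5.png

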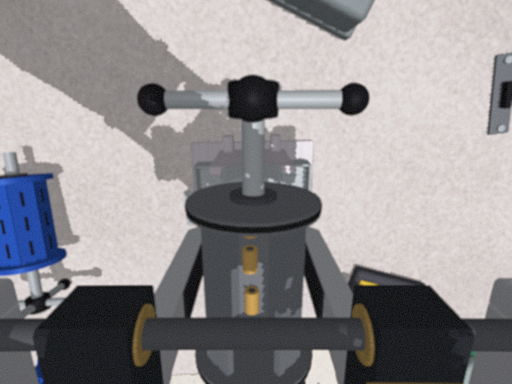

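View pics/s5c.png

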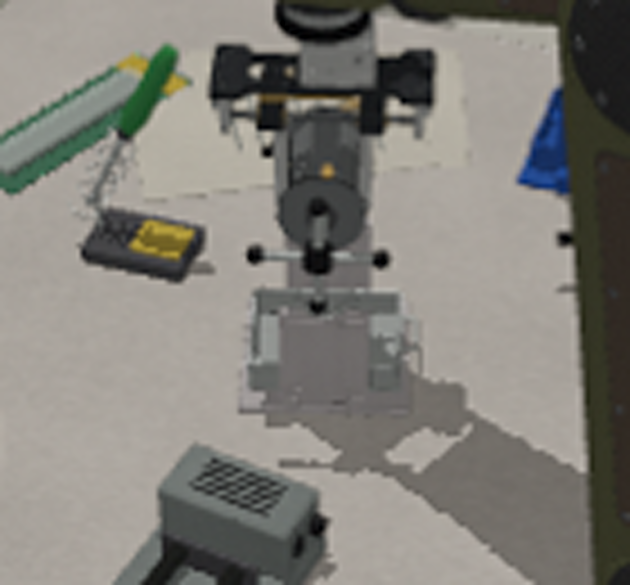

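```bash
python3 - <<'E'
from h import *
T=row(Tof(get_obs()),down(.4753,-.1753,.20,18.3),2)
row(T,down(.4753,-.1753,.131,18.3),5)
E
```

```text
2 x [8.85, 0.51, -0.87, 0.0, -0.64, -0.0] end [0.475, -0.175, 0.2] mid [0.475, -0.175, 0.2]
5 x [0.0, 13.8, -0.0, 0.0, -0.0, -0.0] end [0.475, -0.175, 0.131] mid [0.475, -0.175, 0.159]
```

step_arm(
  targets=[
    [8.85,0.5,-0.9,0,-0.64,0],
    [8.85,0.5,-0.9,0,-0.64,0],
    [0,14,0,0,0,0],
    [0,14,0,0,0,0],
    [0,14,0,0,0,0],
    [0,14,0,0,0,0],
    [0,13,0,0,0,0],
    [0,0,0,0,0,0],
    [0,0,0,0,0,0],
  ],
)

```text
time_s: 12.48
ee_pos: [0.4755, -0.1758, 0.1314]
eef_rot: [-1.57, -0.0, -1.252]
force: [-0.3, 0.5, -5.9]
grip_width: 0.0557
```

```bash
python3 - <<'E'
from h import *
import pickle
o,c=snap('wrist','w6.png'); pickle.dump((o,c),open('w6.pkl','wb')); print(o['time_s'],o['ee_pos'],o['eef_rot'],o['force'],o['grip_width'])
o,c=snap('side','s6.png');pickle.dump((o,c),open('s6.pkl','wb'))
o,c=snap('top','t6.png');pickle.dump((o,c),open('t6.pkl','wb'))
def crop(fn,x,y,w,h,f,out):
    i=cv2.imread('pics/'+fn); cv2.imwrite('pics/'+out,cv2.resize(i[y:y+h,x:x+w],None,fx=f,fy=f,interpolation=cv2.INTER_CUBIC))
crop('s6.png',240,140,70,70,8,'s6c.png')
crop('w6.png',120,60,280,180,2.8,'w6c.png')
crop('t6.png',255,140,90,90,6,'t6c.png')
E
```

```text
12.475 [ 0.47552134 -0.17575654  0.13144818] [-1.57032120e+00 -4.62567200e-04 -1.25172331e+00] [-0.29209422  0.52627298 -5.87838431] 0.05569867580158468
```

View pics/w6c.png

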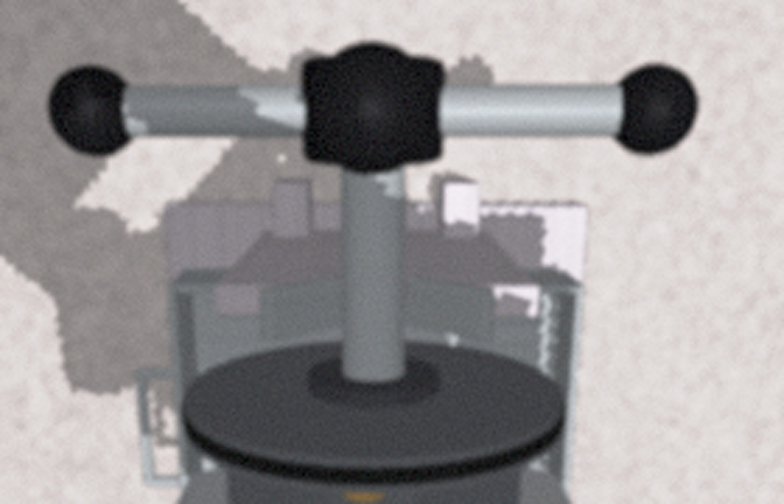

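View pics/s6c.png

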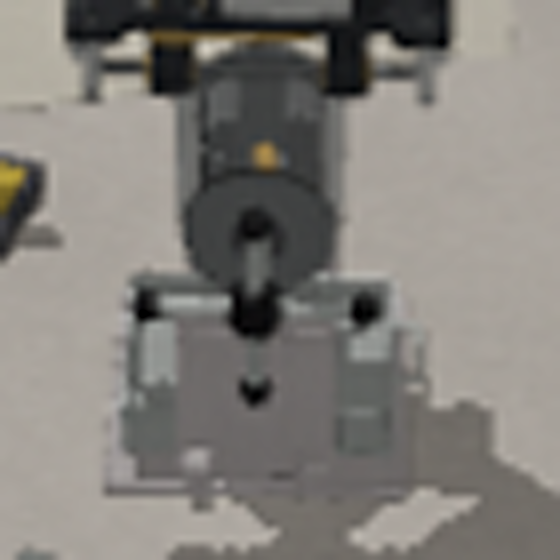

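View pics/t6c.png

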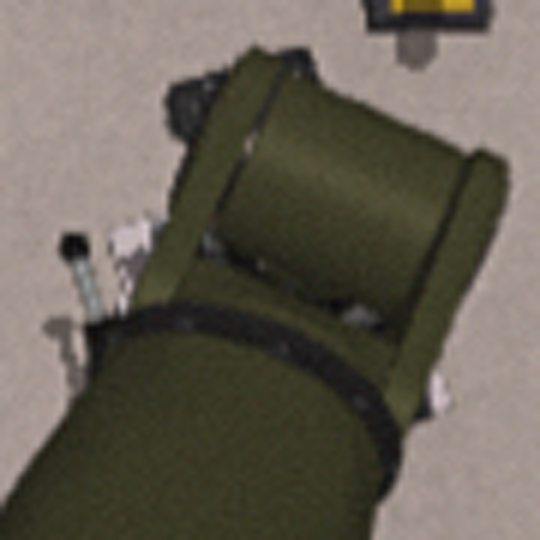

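```bash
python3 - <<'E'
from h import *
import pickle
d=pickle.load(open('d0.pkl','rb')); s6=pickle.load(open('s6.pkl','rb')); w6=pickle.load(open('w6.pkl','rb')); mm=1e-3;A=np.array
B=A([[50,104,0],[-50,104,0],[0,104,50],[0,104,-50]])*mm
ob=[(*s6,B,A([uncrop(p,240,140,8) for p in[(148,302),(367,308),(257,220),(257,388)]]))]
for z in(.148,.1505,.153):
    p,r=fit(ob,[.48,-.19,z,.319,0],[0,1]); print('barrel side',z,p.round(4),r.round(1).tolist())
p,r=fit(ob,[.48,-.19,.15,.319,0],[0,1,2]); print('barrel side',z,p.round(4),r.round(1).tolist())
N=A([[0,62,99],[0,-62,99]])*mm; C=A([[75,75,8],[75,-75,8],[-75,-75,8],[-75,75,8]])*mm
n=(*d['side'],N,A([uncrop(p,240,150,9) for p in[(290,283),(297,103)]]))
b=(*d['side'],C[[0,3]],A([uncrop(p,240,150,9) for p in[(120,462),(460,470)]]))
for ob in([n],[b],[n,b]):
    p,r=fit(ob,[.48,-.19,0,.319,0],[0,1]); print('stand side',p.round(4),r.round(1).tolist())
# wrist: predict stand features
st=[.4817,-.1949,0,.319,0]; R,t=pose(st)
q=A([[-39,58,107],[-39,66,107],[39,66,107],[39,58,107],[75,75,8],[-75,75,8]])*mm
print('pred',((proj(*w6,R.apply(q)+t)-A([120,60]))*2.8).round(0).tolist())
E
```

```text
barrel side 0.148 [ 0.4802 -0.1952  0.148   0.319   0.    ] [[0.1, 0.1], [-0.2, -0.1], [0.0, 0.2], [0.0, -0.3]]
barrel side 0.1505 [ 0.4792 -0.1925  0.1505  0.319   0.    ] [[0.1, 0.1], [-0.1, -0.1], [0.0, 0.2], [0.0, -0.3]]
barrel side 0.153 [ 0.4783 -0.1898  0.153   0.319   0.    ] [[0.1, 0.1], [-0.1, -0.1], [0.0, 0.2], [0.0, -0.2]]
barrel side 0.153 [ 0.4729 -0.1751  0.1665  0.319   0.    ] [[-0.1, 0.1], [0.0, -0.1], [0.0, 0.0], [0.0, -0.1]]
stand side [ 0.4796 -0.1897  0.      0.319   0.    ] [[-0.1, 0.2], [0.1, -0.2]]
stand side [ 0.4778 -0.1869  0.      0.319   0.    ] [[-0.2, 0.0], [0.2, -0.0]]
stand side [ 0.4787 -0.1882  0.      0.319   0.    ] [[0.0, 0.5], [0.2, 0.1], [-0.3, -0.3], [0.1, -0.3]]
pred [[216.0, 307.0], [214.0, 275.0], [538.0, 275.0], [536.0, 307.0], [590.0, 198.0], [160.0, 198.0]]
```

```bash
python3 - <<'E'
from h import *
import pickle
d=pickle.load(open('d0.pkl','rb')); mm=1e-3;A=np.array
B={'+x':[50,104,0],'-x':[-50,104,0],'+z':[0,104,50],'-z':[0,104,-50]}
bt=(*d['top'],A([B['+x'],B['-x'],B['+z']])*mm,A([uncrop(p,140,155,7) for p in[(126,95),(86,312),(78,184)]]))
bs=(*d['side'],A([B[k] for k in('+x','-x','+z','-z')])*mm,A([uncrop(p,200,205,8) for p in[(60,400),(262,490),(153,367),(170,522)]]))
N=A([[0,62,99],[0,-62,99]])*mm; C=A([[75,75,8],[75,-75,8],[-75,-75,8],[-75,75,8]])*mm
nt=(*d['top'],N,A([uncrop(p,262,155,8) for p in[(190,320),(492,222)]]))
ct=(*d['top'],C,A([uncrop(q,262,155,8) for q in[(90,195),(425,85),(548,420),(205,530)]]))
ns=(*d['side'],N,A([uncrop(p,240,150,9) for p in[(290,283),(297,103)]]))
def rel(b,s):
    pb,_=fit([b],[.48,.17,.075,-.136,0],[0,1]); ps,_=fit(s,[.48,-.19,0,.319,0],[0,1])
    # barrel origin relative TCP at grasp
    T0=A([.4850,.1874]); a=np.radians(-1.707*180/np.pi+90)
    def R(a): return A([[np.cos(a),-np.sin(a)],[np.sin(a),np.cos(a)]])
    loc=R(-.136).T@(pb[:2]-T0)
    now=A([.4755,-.1758])+R(.319)@loc
    err=R(.319).T@(ps[:2]-now)
    print(pb[:2].round(4),ps[:2].round(4),'loc',loc.round(4),'needed shift in stand axes mm',(err*1e3).round(1))
rel(bt,[nt]); rel(bt,[ct]); rel(bt,[nt,ct]); rel(bs,[ns])
w1=pickle.load(open('w1.pkl','rb')); w2=pickle.load(open('w2.pkl','rb'))
bw=(*w1,A([B['+x'],B['-x']])*mm,A([uncrop(p,205,95,6) for p in[(566,92),(82,92)]]))
nw=(*w2,N,A([uncrop(p,180,150,5) for p in[(270,179),(270,570)]])); cw=(*w2,C,A([uncrop(p,180,150,5) for p in[(505,68),(488,470),(90,465),(68,70)]]))
rel(bw,[nw]);rel(bw,[cw])
E
```

```text
[0.482  0.1704] [ 0.4824 -0.1939] loc [-0.0006 -0.0172] needed shift in stand axes mm [ 1.5 -2.1]
[0.482  0.1704] [ 0.4816 -0.1943] loc [-0.0006 -0.0172] needed shift in stand axes mm [ 0.7 -2.3]
[0.482  0.1704] [ 0.4819 -0.1941] loc [-0.0006 -0.0172] needed shift in stand axes mm [ 1.  -2.2]
[0.481  0.1716] [ 0.4796 -0.1897] loc [-0.0018 -0.0162] needed shift in stand axes mm [1.3 1.7]
[0.4817 0.1676] [ 0.4816 -0.1953] loc [-0.0005 -0.0201] needed shift in stand axes mm [ 0.2 -0.4]
[0.4817 0.1676] [ 0.4819 -0.1942] loc [-0.0005 -0.0201] needed shift in stand axes mm [0.8 0.6]
```

```bash
python3 - <<'E'
from h import *
import pickle
w6=pickle.load(open('w6.pkl','rb')); mm=1e-3;A=np.array
for sh in (0,-1.2,-2.5):
    st=[.4817,-.1949,0,.319,0]; R,t=pose(st)
    q=A([[24,56+sh,127],[24,68+sh,127],[-24,56+sh,127],[-24,68+sh,127],[7,68+sh,107],[39,58+sh,107],[39,66+sh,107]])*mm
    print(sh,((proj(*w6,R.apply(q)+t)-A([120,60]))*2.8).round(0).tolist())
i=cv2.imread('pics/w6.png'); 
c=cv2.createCLAHE(4,(4,4)); g=cv2.resize(i[140:215,175:345],None,fx=4.6,fy=4.6,interpolation=cv2.INTER_CUBIC)
l=cv2.cvtColor(g,cv2.COLOR_BGR2LAB); l[:,:,0]=c.apply(l[:,:,0]); cv2.imwrite('pics/w6d.png',cv2.cvtColor(l,cv2.COLOR_LAB2BGR))
E
```

```text
0 [[485.0, 336.0], [487.0, 282.0], [268.0, 335.0], [267.0, 282.0], [405.0, 266.0], [536.0, 307.0], [538.0, 275.0]]
-1.2 [[485.0, 341.0], [487.0, 288.0], [269.0, 341.0], [267.0, 287.0], [405.0, 271.0], [536.0, 312.0], [538.0, 280.0]]
-2.5 [[484.0, 347.0], [486.0, 293.0], [269.0, 346.0], [267.0, 293.0], [405.0, 277.0], [536.0, 317.0], [538.0, 285.0]]
```

View pics/w6d.png

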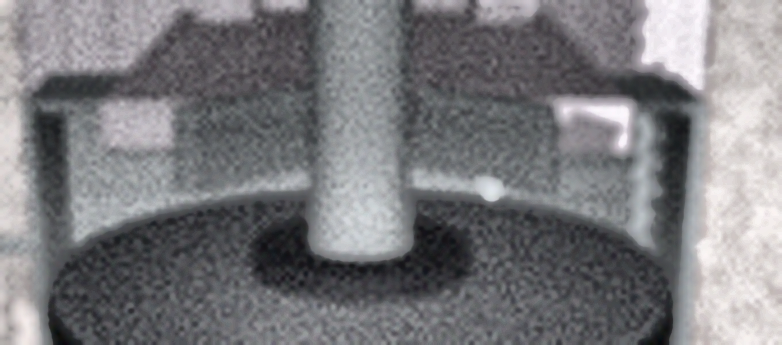

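step_arm(
  targets=[
    [1.5,5,0.8,0,0,0],
    [0,6,0,0,0,0],
    [0,6,0,0,0,0],
    [0,5,0,0,0,0],
    [0,0,0,0,0,0],
  ],
)

```text
time_s: 13.25
ee_pos: [0.4763, -0.1768, 0.1086]
eef_rot: [-1.571, 0.001, -1.252]
force: [0.7, -1.4, -6.5]
grip_width: 0.0559
```

step_arm(
  targets=[
    [0,5,0,0,0,0],
    [0,5,0,0,0,0],
    [0,5,0,0,0,0],
    [0,0,0,0,0,0],
  ],
)

```text
time_s: 13.75
ee_pos: [0.4763, -0.1768, 0.0936]
eef_rot: [-1.571, 0.001, -1.252]
force: [-0.3, 0.8, -5.9]
grip_width: 0.0558
```

step_arm(
  targets=[
    [0,3,0,0,0,0],
    [0,3,0,0,0,0],
    [0,0,0,0,0,0],
  ],
)

```text
time_s: 14.12
ee_pos: [0.4764, -0.1768, 0.0878]
eef_rot: [-1.571, 0.0, -1.252]
force: [-0.4, 0.3, -7.0]
grip_width: 0.0557
```

step_arm(
  targets=[
    [0,1.5,0,0,0,0],
    [0,0,0,0,0,0],
  ],
)

```text
time_s: 14.38
ee_pos: [0.4765, -0.1768, 0.0865]
eef_rot: [-1.571, 0.0, -1.252]
force: [0.6, 0.1, -6.5]
grip_width: 0.0554
```

```bash
python3 - <<'E'
from h import *
import pickle
o,c=snap('side','s7.png');pickle.dump((o,c),open('s7.pkl','wb')); print(o['ee_pos'],o['force'],o['moment'])
i=cv2.imread('pics/s7.png'); cv2.imwrite('pics/s7c.png',cv2.resize(i[140:210,235:310],None,fx=8,fy=8,interpolation=cv2.INTER_CUBIC))
snap('wrist','w7.png')
E
```

```text
[ 0.47649771 -0.17683067  0.08652019] [ 0.57358985  0.14526132 -6.48749798] [-0.08121225  0.01724155  0.02501112]
```

View pics/s7c.png

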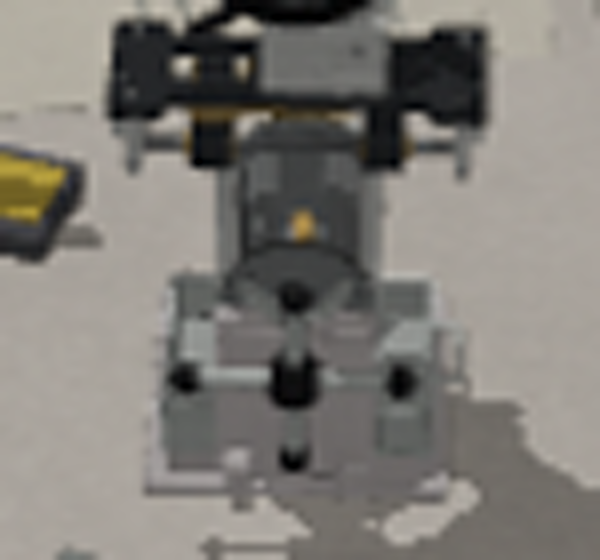

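View pics/w7.png

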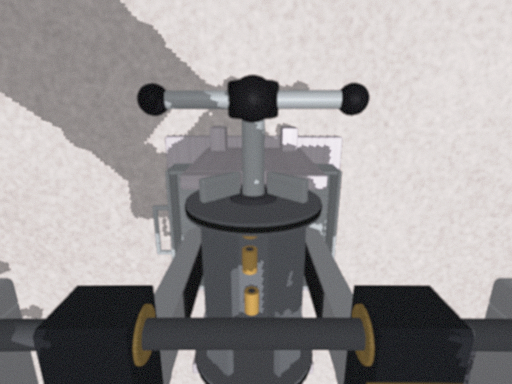

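The barrel is down between the uprights. The pin is centred between the guides at (220,187) and (287,187), with no contact force yet. Lowering the last millimetres.

step_arm(
  targets=[
    [0,1,0,0,0,0],
    [0,0,0,0,0,0],
  ],
)

```text
time_s: 14.72
ee_pos: [0.4767, -0.1769, 0.0862]
eef_rot: [-1.57, -0.0, -1.252]
force: [-3.3, 2.0, 3.6]
grip_width: 0.0557
```

step_arm(
  targets=[
    [0,1,0,0,0,0],
    [0,0,0,0,0,0],
  ],
)

```text
time_s: 14.98
ee_pos: [0.4768, -0.177, 0.086]
eef_rot: [-1.57, -0.001, -1.252]
force: [-8.2, 3.9, 15.5]
grip_width: 0.0556
```

Contact at TCP z = 86 mm, as expected for a seated barrel. I'll ease off 1 mm and release.

step_arm(
  targets=[
    [0,-1.2,-0.5,0,0,0],
    [0,0,0,0,0,0],
  ],
)

```text
time_s: 15.22
ee_pos: [0.4764, -0.177, 0.0862]
eef_rot: [-1.57, -0.001, -1.252]
force: [-0.1, 2.7, 4.6]
grip_width: 0.0559
```

step_arm(
  targets=[
    [0,0,0,0,0,0],
    [0,0,0,0,0,0],
    [0,0,0,0,0,0],
    [0,0,0,0,0,0],
    [0,0,0,0,0,0],
  ],
  gripper=1,
)

```text
time_s: 15.85
ee_pos: [0.476, -0.177, 0.0857]
eef_rot: [-1.571, 0.0, -1.252]
force: [0.2, 0.3, 0.2]
grip_width: 0.0941
```

step_arm(
  targets=[
    [0,-10,0,0,0,0],
    [0,-25,0,0,0,0],
    [0,-30,0,0,0,0],
    [0,-30,0,0,0,0],
    [0,-30,0,0,0,0],
    [0,-15,0,0,0,0],
    [0,0,0,0,0,0],
    [0,0,0,0,0,0],
  ],
)

```text
time_s: 16.85
ee_pos: [0.4757, -0.1769, 0.2247]
eef_rot: [-1.572, 0.001, -1.252]
force: [0.4, -0.4, 0.2]
grip_width: 0.0937
```

```bash
python3 - <<'E'
from h import *
import pickle
o,c=snap('wrist','w8.png'); pickle.dump((o,c),open('w8.pkl','wb')); print(o['time_s'],o['ee_pos'],o['eef_rot'],o['force'],o['grip_width'])
o,c=snap('side','s8.png');pickle.dump((o,c),open('s8.pkl','wb'))
i=cv2.imread('pics/s8.png'); cv2.imwrite('pics/s8c.png',cv2.resize(i[140:210,235:310],None,fx=8,fy=8,interpolation=cv2.INTER_CUBIC))
i=cv2.imread('pics/w8.png'); cv2.imwrite('pics/w8c.png',cv2.resize(i[70:290,170:340],None,fx=2.7,fy=2.7,interpolation=cv2.INTER_CUBIC))
E
```

```text
16.85 [ 0.47568839 -0.17685092  0.22465009] [-1.57198275e+00  1.10681098e-03 -1.25177757e+00] [ 0.37727313 -0.44965796  0.18690151] 0.093748419152279
```

View pics/w8c.png

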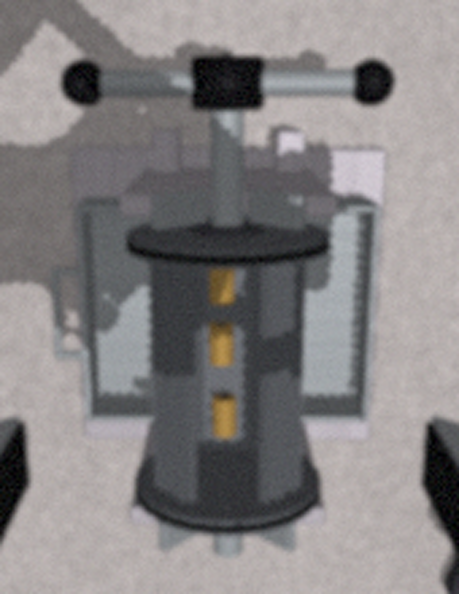

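View pics/s8c.png

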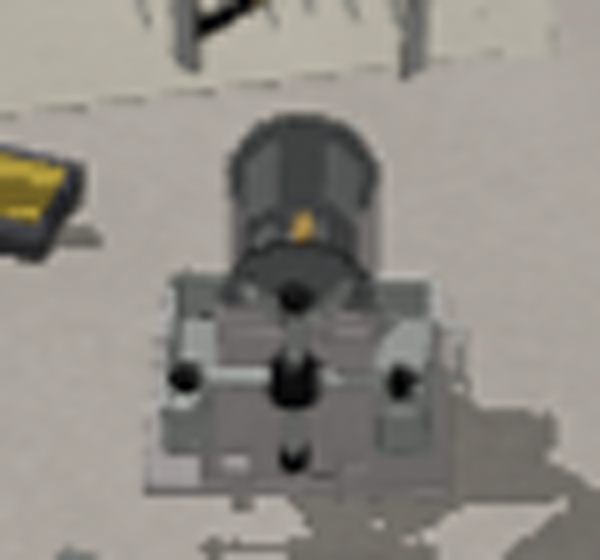

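Seated: port on top, all three spacers visible in the port, balls level in the side view. Now I'll turn the tool 90° and go over the handle.

```bash
python3 - <<'E'
from h import *
o=get_obs(); th=np.radians(18.27); u=np.array([-np.sin(th),np.cos(th)]); hh=np.array([.4764,-.177])+.0845*u; print(hh)
row(Tof(o),down(*hh,.225,-71.73),12)
E
```

```text
[ 0.44990965 -0.09675967]
12 x [-5.89, -0.02, -5.09, 0.01, 7.5, 0.0] end [0.45, -0.097, 0.225] mid [0.444, -0.135, 0.225]
```

step_arm(
  targets=[
    [-5.9,0,-5.1,0,7.5,0],
    [-5.9,0,-5.1,0,7.5,0],
    [-5.9,0,-5.1,0,7.5,0],
    [-5.9,0,-5.1,0,7.5,0],
    [-5.9,0,-5.1,0,7.5,0],
    [-5.9,0,-5.1,0,7.5,0],
    [-5.9,0,-5.1,0,7.5,0],
    [-5.9,0,-5.1,0,7.5,0],
    [-5.9,0,-5.1,0,7.5,0],
    [-5.9,0,-5.1,0,7.5,0],
    [-5.9,0,-5.1,0,7.5,0],
    [-5.9,0,-5.1,0,7.5,0],
  ],
  gripper=-0.3,
)

```text
time_s: 18.45
ee_pos: [0.45, -0.0964, 0.2251]
eef_rot: [-1.571, -0.001, -2.827]
force: [-0.1, 0.5, -1.0]
grip_width: 0.0329
```

step_arm(
  targets=[
    [0,0,0,0,0,0],
    [0,0,0,0,0,0],
  ],
)

```text
time_s: 18.7
ee_pos: [0.45, -0.0969, 0.2254]
eef_rot: [-1.571, -0.001, -2.82]
force: [-0.3, -0.1, 0.3]
grip_width: 0.0327
```

```bash
python3 - <<'E'
from h import *
import pickle
o,c=snap('wrist','w9.png'); pickle.dump((o,c),open('w9.pkl','wb')); print(o['time_s'],o['ee_pos'],o['eef_rot'],o['force'],o['grip_width'],o['qpos'])
hp=np.array([.4499,-.0968,.105]); R=Rot.from_euler('z',np.radians(18.27))
print(proj(o,c,R.apply(np.array([[0,0,50],[50,0,0],[-50,0,0],[0,0,0]])*1e-3)+hp))
E
```

```text
18.7 [ 0.45000329 -0.09690489  0.22542651] [-1.57107080e+00 -5.02380216e-04 -2.81961787e+00] [-0.30173331 -0.05248798  0.28193645] 0.032654042577685734 [-2.91659458e-01  8.18795496e-02  1.73319738e+00 -6.68658618e-05
  1.32708450e+00  9.57178305e-01]
[[251.62117428 201.26140376]
 [252.09207581 136.16960481]
 [251.81607307 230.86125634]
 [251.94807862 185.71927423]]
```

View pics/w9.png

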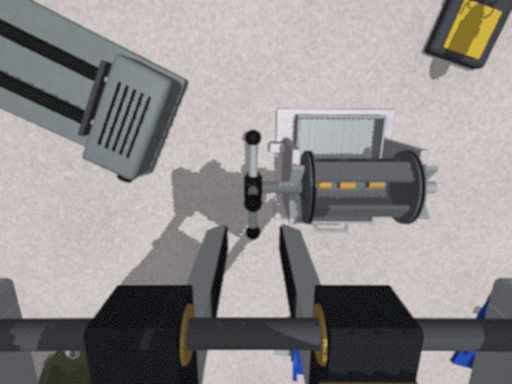

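The handle balls at (253,137) and (253,232) match the prediction to 1 px. Descending on the top ball and pinching it.

step_arm(
  targets=[
    [0,20,0.7,0,0,0],
    [0,25,0,0,0,0],
    [0,22,0,0,0,0],
    [0,15,0,0,0,0],
    [0,7.5,0,0,0,0],
    [0,0,0,0,0,0],
  ],
)

```text
time_s: 19.5
ee_pos: [0.4504, -0.0975, 0.1363]
eef_rot: [-1.571, -0.0, -2.822]
force: [-0.2, -0.3, -0.1]
grip_width: 0.033
```

step_arm(
  targets=[
    [0,0,0,0,0,0],
    [0,0,0,0,0,0],
    [0,0,0,0,0,0],
    [0,0,0,0,0,0],
  ],
  gripper=-1,
  squeeze=12,
)

```text
time_s: 20.0
ee_pos: [0.4506, -0.0975, 0.1366]
eef_rot: [-1.57, 0.001, -2.823]
force: [-0.2, 0.2, 3.4]
grip_width: 0.0144
```

```bash
python3 - <<'E'
from h import *
import pickle
o,c=snap('side','s10.png');pickle.dump((o,c),open('s10.pkl','wb'))
i=cv2.imread('pics/s10.png'); cv2.imwrite('pics/s10c.png',cv2.resize(i[130:210,225:320],None,fx=7,fy=7,interpolation=cv2.INTER_CUBIC))
o,c=snap('wrist','w10.png'); print(o['ee_pos'],o['force'],o['moment'],o['grip_width'])
i=cv2.imread('pics/w10.png'); cv2.imwrite('pics/w10c.png',cv2.resize(i[60:340,160:420],None,fx=2.1,fy=2.1,interpolation=cv2.INTER_CUBIC))
E
```

```text
[ 0.4505896  -0.09749587  0.13653855] [-0.32163485 -0.54310515  2.44665554] [-0.06796314  0.09228077  0.05569177] 0.014766232522173637
```

View pics/s10c.png

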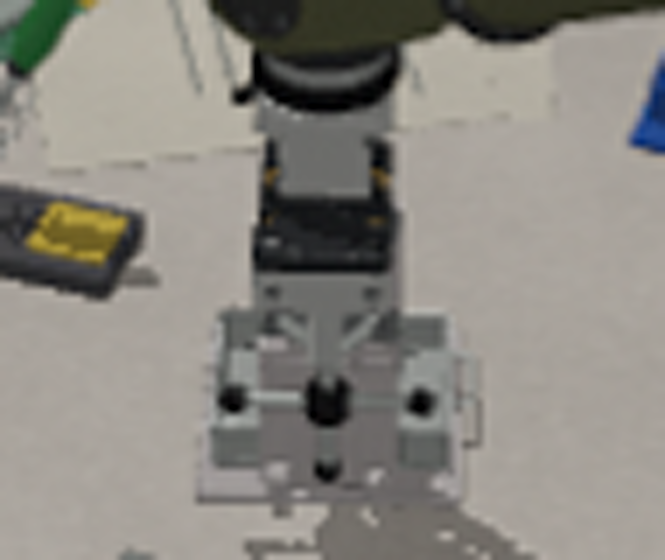

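View pics/w10c.png

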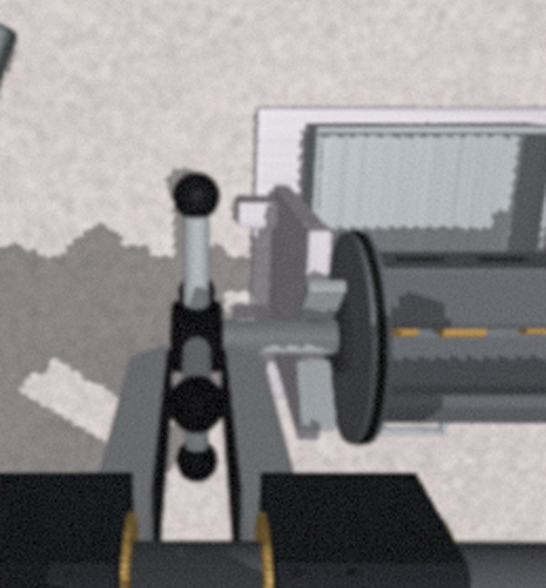

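The ball sits between the pads. Leading it on the 50 mm arc towards +x (tool -x), first 30°.

step_arm(
  targets=[
    [-4.36,0.19,0,0,0,0],
    [-4.32,0.57,0,0,0,0],
    [-4.26,0.94,0,0,0,0],
    [-4.16,1.32,0,0,0,0],
    [-4.03,1.66,0,0,0,0],
    [-3.87,2.02,0,0,0,0],
  ],
)

```text
time_s: 20.85
ee_pos: [0.4748, -0.0895, 0.1298]
eef_rot: [-1.57, 0.001, -2.822]
force: [1.1, -0.8, 4.4]
grip_width: 0.0152
```

```bash
python3 - <<'E'
from h import *
o,c=snap('wrist','w11.png'); print(o['time_s'],o['ee_pos'],o['force'],o['moment'],o['grip_width'])
i=cv2.imread('pics/w11.png'); cv2.imwrite('pics/w11c.png',cv2.resize(i[60:340,160:420],None,fx=2.1,fy=2.1,interpolation=cv2.INTER_CUBIC))
E
```

```text
20.85 [ 0.47481626 -0.08947486  0.1297747 ] [ 1.13753642 -0.77632194  4.39316665] [-0.15940605  0.01458642  0.01191597] 0.015199026241933328
```

View pics/w11c.png

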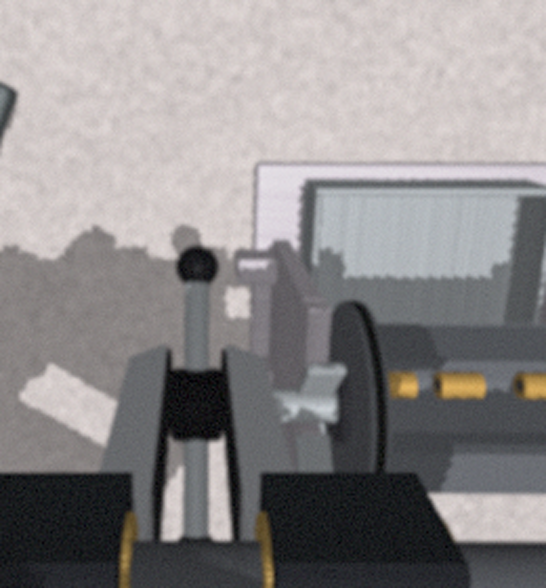

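```bash
python3 - <<'E'
from h import *
import pickle
o,c=snap('side','s11.png');pickle.dump((o,c),open('s11.pkl','wb'))
i=cv2.imread('pics/s11.png'); cv2.imwrite('pics/s11c.png',cv2.resize(i[130:210,225:320],None,fx=8,fy=7.5,interpolation=cv2.INTER_CUBIC))
E
```

```text
(no output)
```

View pics/s11c.png

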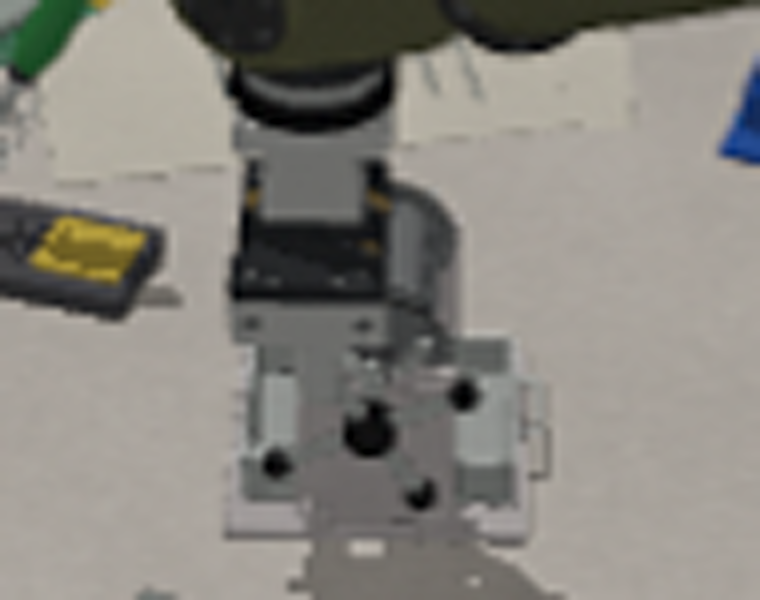

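View pics/w11.png

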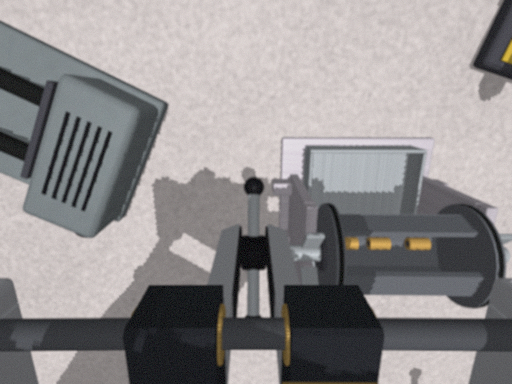

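The side view shows the handle turned about 30°: +x ball down at (275,463), -x ball up at (463,395). The wrist view agrees. Continuing to 90°.

step_arm(
  targets=[
    [-3.68,2.34,0,0,0,0],
    [-3.46,2.66,0,0,0,0],
    [-3.21,2.94,0,0,0,0],
    [-2.94,3.21,0,0,0,0],
    [-2.66,3.46,0,0,0,0],
    [-2.34,3.68,0,0,0,0],
  ],
)

```text
time_s: 21.7
ee_pos: [0.4916, -0.0838, 0.1109]
eef_rot: [-1.571, -0.0, -2.823]
force: [2.0, -0.3, 3.1]
grip_width: 0.0152
```

step_arm(
  targets=[
    [-2.02,3.87,0,0,0,0],
    [-1.66,4.03,0,0,0,0],
    [-1.32,4.16,0,0,0,0],
    [-0.94,4.26,0,0,0,0],
    [-0.57,4.32,0,0,0,0],
    [-0.19,4.36,0,0,0,0],
    [0,0,0,0,0,0],
  ],
)

```text
time_s: 22.58
ee_pos: [0.4976, -0.0817, 0.0858]
eef_rot: [-1.571, -0.001, -2.823]
force: [0.7, 1.0, 0.6]
grip_width: 0.015
```

```bash
python3 - <<'E'
from h import *
import pickle
o,c=snap('side','s12.png');pickle.dump((o,c),open('s12.pkl','wb'))
print(o['time_s'],o['ee_pos'],o['force'],o['grip_width'])
i=cv2.imread('pics/s12.png'); cv2.imwrite('pics/s12c.png',cv2.resize(i[130:210,225:320],None,fx=8,fy=7.5,interpolation=cv2.INTER_CUBIC))
E
```

```text
22.575 [ 0.49759977 -0.0817018   0.0858425 ] [0.65780713 0.96660878 0.63488798] 0.015021568310007161
```

View pics/s12c.png

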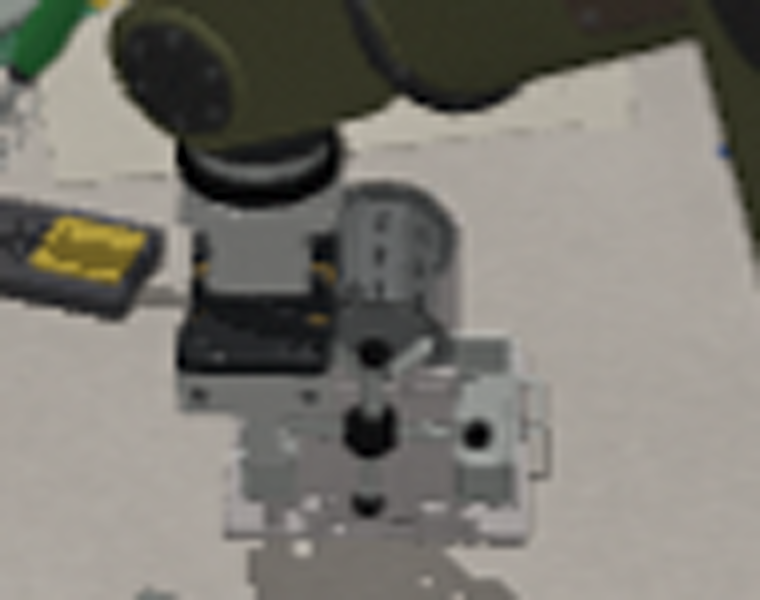

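Turned 90°: the former -x ball is now on top at (375,352). Releasing, lifting and taking the new top ball.

step_arm(
  targets=[
    [0,0,0,0,0,0],
    [0,0,0,0,0,0],
    [0,0,0,0,0,0],
  ],
  gripper=-0.3,
)

```text
time_s: 23.0
ee_pos: [0.4978, -0.0818, 0.0863]
eef_rot: [-1.571, -0.0, -2.823]
force: [-0.8, -0.3, -0.5]
grip_width: 0.0325
```

step_arm(
  targets=[
    [0,-10,0,0,0,0],
    [0,-20,0,0,0,0],
    [0,-25,0,0,0,0],
    [0,-25,0,0,0,0],
    [0,-25,0,0,0,0],
    [0,-15,0,0,0,0],
    [15,0,0,0,0,0],
    [20,0,0,0,0,0],
    [15,0,0,0,0,0],
    [0,0,0,0,0,0],
    [0,0,0,0,0,0],
  ],
)

```text
time_s: 24.38
ee_pos: [0.4506, -0.0974, 0.2062]
eef_rot: [-1.571, 0.0, -2.823]
force: [0.2, 0.5, 0.2]
grip_width: 0.0329
```

```bash
python3 - <<'E'
from h import *
import pickle
o,c=snap('wrist','w13.png'); pickle.dump((o,c),open('w13.pkl','wb'))
print(o['time_s'],o['ee_pos'],o['eef_rot'],o['force'],o['grip_width'])
hp=np.array([.4504,-.0975,.105]); R=Rot.from_euler('z',np.radians(18.27))
print(proj(o,c,R.apply(np.array([[0,0,50],[50,0,0],[-50,0,0],[0,0,0]])*1e-3)+hp))
o,c=snap('side','s13.png')
i=cv2.imread('pics/s13.png'); cv2.imwrite('pics/s13c.png',cv2.resize(i[130:210,225:320],None,fx=8,fy=7.5,interpolation=cv2.INTER_CUBIC))
E
```

```text
24.375 [ 0.45055167 -0.09743114  0.20617149] [-1.57080764e+00  5.95046113e-05 -2.82274349e+00] [0.20003208 0.48429773 0.21838967] 0.03293072591190553
[[251.62764375 209.02637201]
 [251.94347998 138.72464707]
 [251.97497037 238.86859509]
 [251.96046617 191.26263986]]
```

View pics/w13.png

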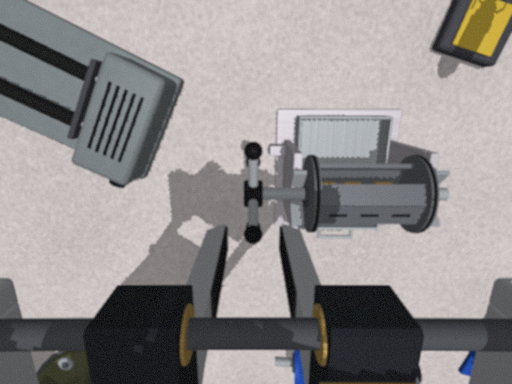

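View pics/s13c.png

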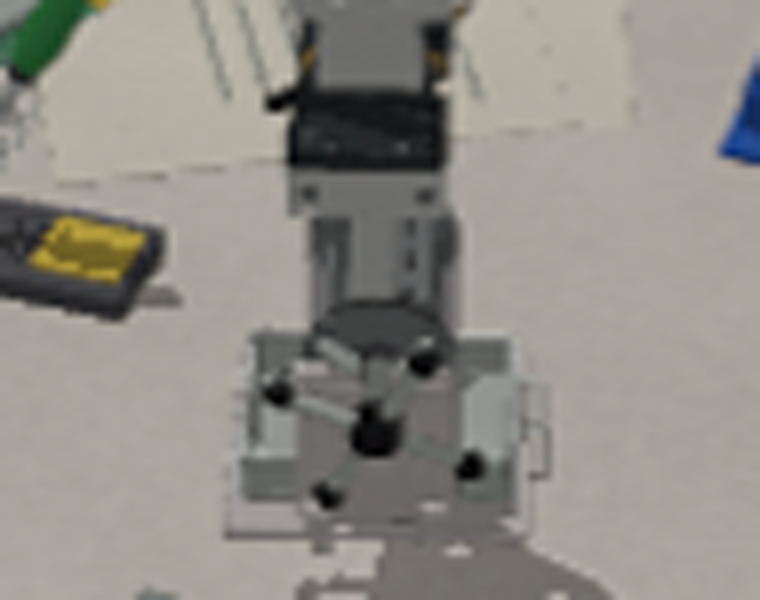

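After release the barrel swung back: the +z ball is at (278,392) and the -x ball at (425,362) in the crop. I'll measure the angle and check whether it has settled.

```bash
python3 - <<'E'
from h import *
import pickle
o,c=snap('side','s14.png')
i=cv2.imread('pics/s14.png'); cv2.imwrite('pics/s14c.png',cv2.resize(i[140:210,245:300],None,fx=8,fy=8,interpolation=cv2.INTER_CUBIC))
pickle.dump((o,c),open('s14.pkl','wb'))
A=np.array;B=A([[0,104,50],[-50,104,0],[0,104,-50],[50,104,0]])*1e-3
U=A([[(p[0]+.5)/8-.5+225,(p[1]+.5)/7.5-.5+130] for p in[(278,392),(425,362),(470,465),(327,493)]])
p,r=fit([(o,c,B,U)],[.48,-.195,.105,.319,1.0],[0,1,4]); print(p,np.degrees(p[4]),r.round(1).tolist())
E
```

```text
[ 0.48052516 -0.19306511  0.105       0.319       1.0966111 ] 62.83118764461346 [[0.2, 0.1], [-0.1, 0.1], [-0.1, -0.1], [0.0, -0.0]]
```

View pics/s14c.png

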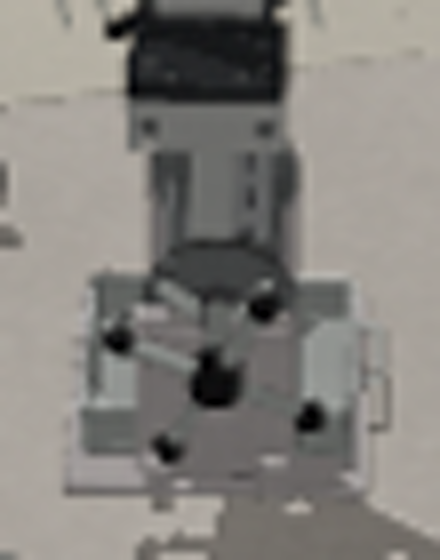

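Settled at 63°. The -x ball is at 27° short of top (x -23, z +44.5 mm). Going over it.

step_arm(
  targets=[
    [11.5,0,0,0,0,0],
    [11.4,0,0,0,0,0],
    [0,20,0,0,0,0],
    [0,25,0,0,0,0],
    [0,18,0,0,0,0],
    [0,9,0,0,0,0],
    [0,3.7,0,0,0,0],
    [0,0,0,0,0,0],
  ],
)

```text
time_s: 25.52
ee_pos: [0.4287, -0.1047, 0.1309]
eef_rot: [-1.57, 0.0, -2.823]
force: [0.5, 0.0, 0.2]
grip_width: 0.0329
```

step_arm(
  targets=[
    [0,0,0,0,0,0],
    [0,0,0,0,0,0],
    [0,0,0,0,0,0],
    [0,0,0,0,0,0],
  ],
  gripper=-1,
  squeeze=14,
)

```text
time_s: 26.02
ee_pos: [0.4287, -0.1047, 0.1307]
eef_rot: [-1.571, 0.0, -2.822]
force: [-0.4, -0.1, 1.7]
grip_width: 0.0147
```

```bash
python3 - <<'E'
import numpy as np
a=np.radians(np.linspace(-27.2,90,22)); x=50*np.sin(a); z=50*np.cos(a)
print([[float(-u),float(-v)] for u,v in zip(np.diff(x).round(2),np.diff(z).round(2))])
E
```

```text
[[-4.43, -2.01], [-4.61, -1.57], [-4.74, -1.12], [-4.82, -0.65], [-4.87, -0.18], [-4.86, 0.3], [-4.81, 0.77], [-4.71, 1.23], [-4.57, 1.68], [-4.38, 2.12], [-4.16, 2.54], [-3.89, 2.93], [-3.59, 3.29], [-3.25, 3.63], [-2.88, 3.92], [-2.49, 4.19], [-2.07, 4.41], [-1.63, 4.59], [-1.17, 4.72], [-0.71, 4.82], [-0.24, 4.86]]
```

step_arm(
  targets=[
    [-4.43,-2.01,0,0,0,0],
    [-4.61,-1.57,0,0,0,0],
    [-4.74,-1.12,0,0,0,0],
    [-4.82,-0.65,0,0,0,0],
    [-4.87,-0.18,0,0,0,0],
    [-4.86,0.3,0,0,0,0],
    [-4.81,0.77,0,0,0,0],
    [-4.71,1.23,0,0,0,0],
    [-4.57,1.68,0,0,0,0],
    [-4.38,2.12,0,0,0,0],
  ],
)

```text
time_s: 27.28
ee_pos: [0.474, -0.0898, 0.1305]
eef_rot: [-1.57, 0.002, -2.822]
force: [0.4, -0.7, 5.0]
grip_width: 0.0146
```

step_arm(
  targets=[
    [-4.16,2.54,0,0,0,0],
    [-3.89,2.93,0,0,0,0],
    [-3.59,3.29,0,0,0,0],
    [-3.25,3.63,0,0,0,0],
    [-2.88,3.92,0,0,0,0],
    [-2.49,4.19,0,0,0,0],
    [-2.07,4.41,0,0,0,0],
    [-1.63,4.59,0,0,0,0],
    [-1.17,4.72,0,0,0,0],
    [-0.71,4.82,0,0,0,0],
    [-0.24,4.86,0,0,0,0],
    [0,0,0,0,0,0],
  ],
)

```text
time_s: 28.78
ee_pos: [0.4973, -0.0817, 0.0855]
eef_rot: [-1.571, -0.001, -2.823]
force: [0.7, -1.0, -0.1]
grip_width: 0.0152
```

```bash
python3 - <<'E'
from h import *
import pickle
o,c=snap('side','s15.png');pickle.dump((o,c),open('s15.pkl','wb'))
print(o['time_s'],o['ee_pos'],o['force'],o['grip_width'])
i=cv2.imread('pics/s15.png'); cv2.imwrite('pics/s15c.png',cv2.resize(i[140:210,235:310],None,fx=8,fy=8,interpolation=cv2.INTER_CUBIC))
snap('wrist','w15.png')
E
```

```text
28.775 [ 0.49733817 -0.08170844  0.08547581] [ 0.65842372 -0.96080563 -0.07255711] 0.015164522257446317
```

View pics/s15c.png

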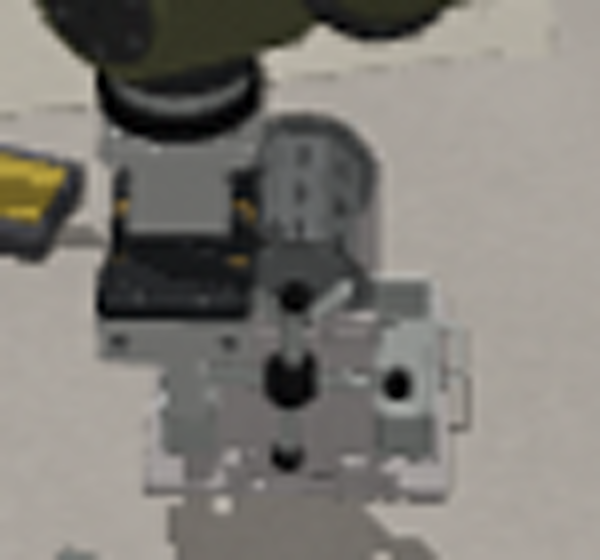

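View pics/w15.png

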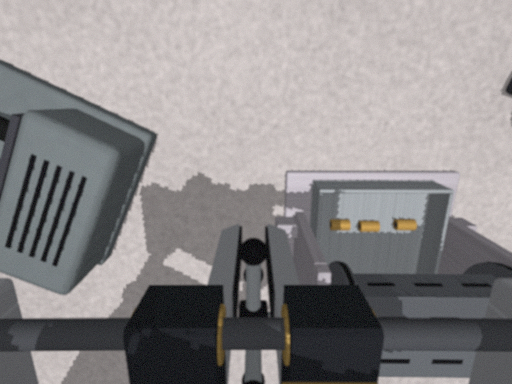

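All three spacers lie in the tray at (340,225), (370,226) and (405,224), and the port is down. I'll release and check for swing-back before lifting.

step_arm(
  targets=[
    [0,0,0,0,0,0],
    [0,0,0,0,0,0],
    [0,0,0,0,0,0],
    [0,0,0,0,0,0],
  ],
  gripper=-0.3,
)

```text
time_s: 29.38
ee_pos: [0.4978, -0.0817, 0.0861]
eef_rot: [-1.571, -0.0, -2.822]
force: [0.9, 0.4, -0.9]
grip_width: 0.033
```

```bash
python3 - <<'E'
from h import *
import pickle
o,c=snap('side','s16.png');pickle.dump((o,c),open('s16.pkl','wb'))
print(o['time_s'],o['ee_pos'],o['force'],o['grip_width'])
i=cv2.imread('pics/s16.png'); cv2.imwrite('pics/s16c.png',cv2.resize(i[140:210,235:310],None,fx=8,fy=8,interpolation=cv2.INTER_CUBIC))
E
```

```text
29.375 [ 0.49782751 -0.0817225   0.08610819] [ 0.8657331   0.37101621 -0.93942289] 0.03302465999918404
```

View pics/s16c.png

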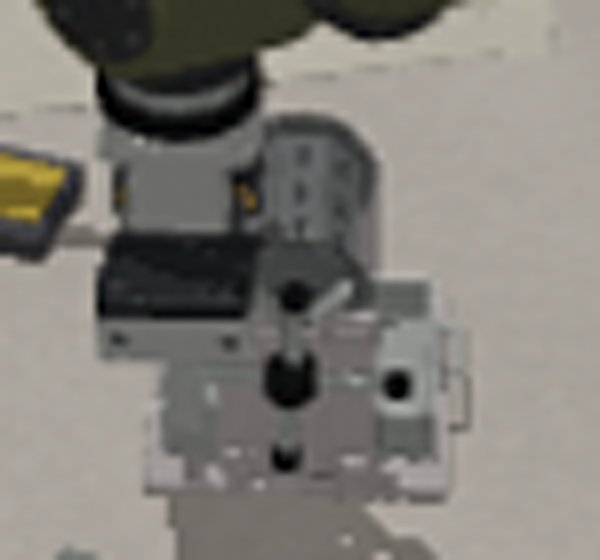

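step_arm(
  targets=[
    [0,-5,0,0,0,0],
    [0,-5,0,0,0,0],
  ],
)

```text
time_s: 29.68
ee_pos: [0.4979, -0.0818, 0.0966]
eef_rot: [-1.571, 0.0, -2.823]
force: [0.2, 0.1, 0.5]
grip_width: 0.0327
```

```bash
python3 - <<'E'
from h import *
o,c=snap('side','s17.png'); print(o['force'])
i=cv2.imread('pics/s17.png'); cv2.imwrite('pics/s17c.png',cv2.resize(i[140:210,235:310],None,fx=8,fy=8,interpolation=cv2.INTER_CUBIC))
snap('wrist','w17.png')
E
```

```text
[0.17132506 0.07725511 0.45289789]
```

View pics/s17c.png

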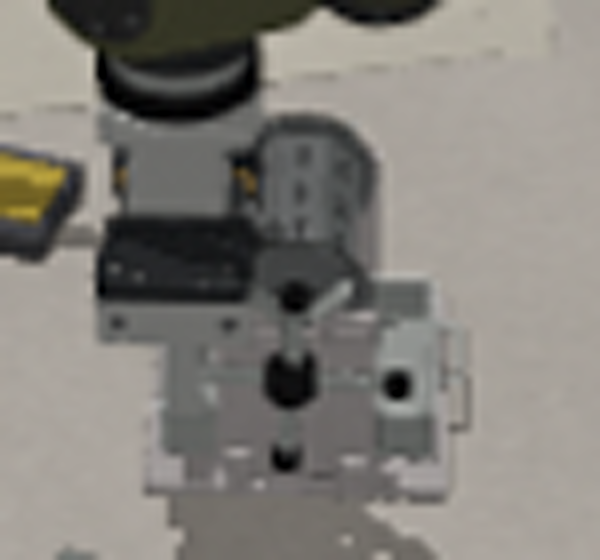

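View pics/w17.png

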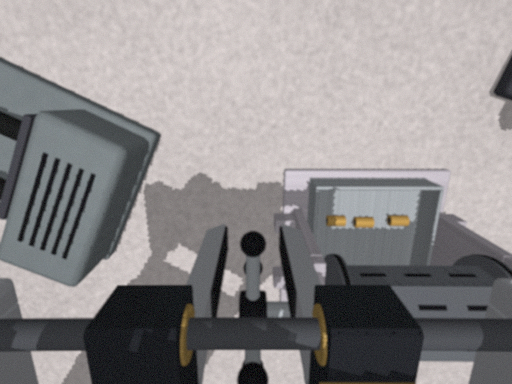

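The barrel stayed put and the ball is centred clear of the fingers. Lifting away.

step_arm(
  targets=[
    [0,-15,0,0,0,0],
    [0,-20,0,0,0,0],
    [0,-25,0,0,0,0],
    [0,-25,0,0,0,0],
    [0,-25,0,0,0,0],
    [0,-25,0,0,0,0],
    [0,-15,0,0,0,0],
    [0,0,0,0,0,0],
    [0,0,0,0,0,0],
  ],
)

```text
time_s: 30.9
ee_pos: [0.4975, -0.0816, 0.2452]
eef_rot: [-1.571, -0.001, -2.822]
force: [1.0, 0.3, -0.0]
grip_width: 0.0329
```

```bash
python3 - <<'E'
from h import *
import pickle
o,c=snap('side','s18.png');pickle.dump((o,c),open('s18.pkl','wb')); print(o['time_s'],o['ee_pos'])
i=cv2.imread('pics/s18.png'); cv2.imwrite('pics/s18c.png',cv2.resize(i[140:210,235:310],None,fx=8,fy=8,interpolation=cv2.INTER_CUBIC))
o,c=snap('wrist','w18.png');pickle.dump((o,c),open('w18.pkl','wb'))
E
```

```text
30.9 [ 0.49751541 -0.08164521  0.24523149]
```

View pics/s18c.png

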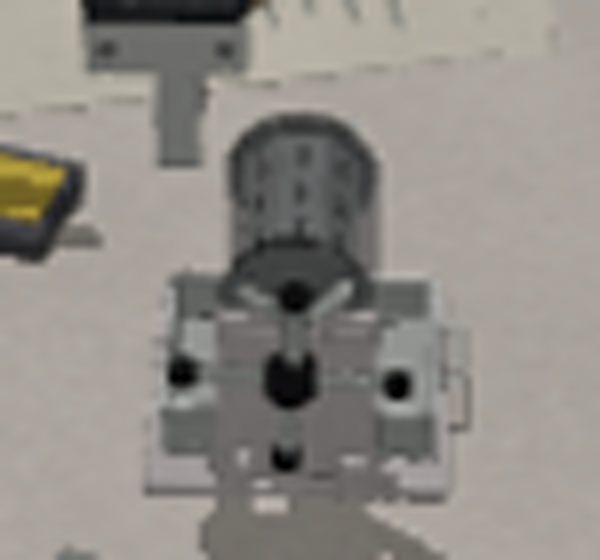

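View pics/w18.png

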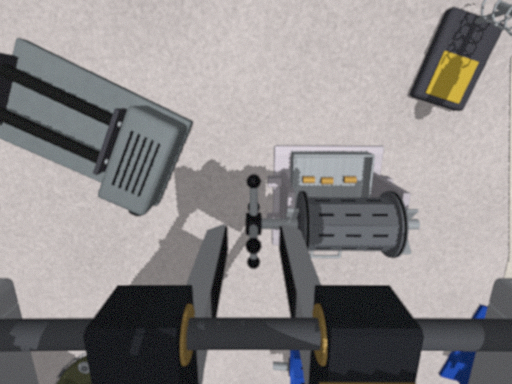

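```bash
python3 - <<'E'
from h import *
import pickle
A=np.array;B=A([[50,104,0],[-50,104,0],[0,104,50],[0,104,-50]])*1e-3
for f,P in(('s8',[(185,378),(400,382),(295,297),(293,458)]),('s18',[(183,372),(398,385),(295,297),(286,457)])):
    o,c=pickle.load(open(f+'.pkl','rb'))
    p,r=fit([(o,c,B,A([uncrop(q,235,140,8) for q in P]))],[.48,-.195,.105,.319,0],[0,1,4]); print(p[:2],np.degrees(p[4]),r.round(1).tolist())
    p,r=fit([(o,c,B,A([uncrop(q,235,140,8) for q in P]))],[.48,-.195,.105,.319,0],[0,1,3,4]); print(p[:4],np.degrees(p[4]),r.round(1).tolist())
E
```

```text
[ 0.48076754 -0.19134904] -0.2551007438708843 [[0.2, -0.1], [-0.0, 0.0], [-0.2, 0.2], [-0.0, -0.1]]
[ 0.4822352  -0.19085163  0.105       0.33395284] -0.5299825391289288 [[0.2, -0.1], [-0.0, -0.1], [-0.1, 0.2], [-0.1, -0.1]]
[ 0.482222   -0.19156169] -2.6119015204633147 [[0.1, 0.1], [-0.1, -0.1], [0.0, 0.1], [-0.0, -0.1]]
[ 0.48112708 -0.19191684  0.105       0.30789336] -2.4085080969483315 [[0.1, 0.0], [-0.1, -0.0], [-0.0, 0.1], [0.0, -0.1]]
```

The port is about 2° from straight down (fitted roll 177.5°), and the barrel origin in the side view is unchanged from when it was seated. Handing in.

```bash
python3 - <<'E'
from h import *
print(job.hand_in()); print(get_obs()['time_s'])
E
```

```text
the job is handed in; nothing more can be done
None
the job is handed in; nothing more can be done
```

The barrel is resting in the tipping stand with its port down, all three spacers are in the tray, and the job was handed in at about 31 s.

- **Lift and seating:** I carried it over with the port on top and set both axle pins in the notches. It touched down at the expected height, and I let go of it there. All three spacers were still visible inside.
- **First turn:** I pinched the top handle ball and led it round 90°. After I released it and lifted away, the barrel had swung back to 63°. I did not find out whether gravity or the fingers caused this.
- **Second turn:** I took the next ball at that angle and led it round another 117°. It held this time, both when I opened the fingers and after I lifted clear.

**Last checks:**
- **Spacers:** the wrist camera shows all three lying in the tray.
- **Port angle:** the side camera puts the port about 2.5° short of straight down. I judged that close enough and did not correct it.
- **Seating:** the fitted barrel position matched the one right after seating to within about 1.5 mm.
- **Robot:** the gripper was clear, about 0.14 m above the axle line.

**Disagreements and gaps:**
- The cameras disagreed by up to about 4 mm on the stand's position along the axle. I used a middle value, and the barrel went in without touching until it reached the notches.
- I took no final overview picture of the things that were to be left alone. Every force reading after a move was below 17 N.

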